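# Drive the taper key home in a gear hub

## Robot

A 7-joint arm with a two-finger parallel gripper is mounted at the origin on the work surface. World frame = base frame: x ahead of the robot, y to its left, z up, the work surface at z = 0. Lengths are in m, angles in degrees, forces in N, time in s.
With the tool pointing down it reaches from about 0.425 to 0.875 m from the base axis. Payload 4.7 kg.
Tool frame: the origin (TCP) lies on the front face of the gripper's body, between the roots of the fingers; the fingertips stand 70 mm ahead of it and the grasp point (between the pads) lies 51 mm ahead of it (tip_extent is the distance from the TCP to the fingertips, in m); z points along the fingers, y is the direction in which the jaws open and shut (so a half turn about z gives the same grasp; the last joint's range is limited). The gripper opens to 87 mm and grips with 3 to 60 N. Pads are 19 mm wide; open, the fingers measure 117 mm over their backs; the gripper's body (75 mm by 190 mm) begins 51 mm behind the grasp point.
Start: joints at [70.078, 18.392, -4.016, 83.108, 1.295, 78.541, -3.26], TCP at [0.23, -0.608, 0.292] pointing down, gripper open.
Joint ranges: [-163.93, 163.93], [-17.29, 119.83], [-79.2, 71.16], [3.27, 140.29], [-89.18, 269.18], [5.43, 117.66], [-154.24, 154.24]. Speed limits (degrees/s): [147.25, 147.25, 180, 180, 180, 180, 180].

## Interface

Orientations are given as [roll, pitch, yaw] about the fixed x, y, z axes, in that order (R = Rz(yaw) Ry(pitch) Rx(roll)).
In Python, from cell import * gives the robot as it stands.
- The arm moves only by the tool carry_out, never from a script. Its argument "increments" is text: rows parted by semicolons, each of 7 numbers parted by spaces: the opening, from 0 (shut) to 1 (fully open), then the shift along the tool's x, y, z in m, then the turn, a rotation vector about the tool's x, y, z in degrees. A call has 1 to 20 rows; each row shifts and turns the pose as measured when the row begins, along the tool's axes as they then stand; what a row does not reach is not made up. A row lasts 1/8 s, in which the tool goes at most 62.5 mm and 10.7 degrees, less where a joint would pass 70% of its speed; a pose out of reach is approached as far as the arm can. A call is refused whole if a number of a shift passes 0.0625 or a number of a turn 10.7, either way. A call with a gripper value outside its range is refused whole. The fingers move at their own pace and stop on an object; "force" is the grip in N (left out, the last holds). Time passes only in rows, so rows that do not move let the fingers close. It gives the time, the measured TCP pose, the force and the opening at its end, in the units of the state.
- get_obs(): the state, without advancing time (a new reading comes with each control period).
- read_camera(name): name is "scene" or "top"; returns a dict with "img" (384x512x3 uint8, blue, green, red), "fx", "fy", "cx", "cy" (pixels), "k1" (the pictures are not rectified: a ray, as slopes to the right and down, at radius r is drawn at 1 + k1 r^2 times it, then the intrinsics apply), "world_from_camera" (4x4, takes a point from camera to world coordinates). Camera axes: x right, y down, z forward; pixel columns grow to the right and rows downward; lengths in m; the calibration is good to about 2 mm. A picture is of the moment at which its call begins. There is no depth.
- sign_off(): hands the job in, once; it reports no verdict.
Trained networks look in a picture, given as the dict that the camera call returned (one of the last four; its "shot" number tells which), for a name from the list of things; names that differ only in an ending like _2 or _b are one class to them, and where a whole thing is asked for, a point or a joint stands for the part that bears it (a point fixed in the world has none). Each returns a list of dicts, best first, with "confidence" (0 to 1); they miss things now and then, are a little off and sometimes report something else, mostly with a low value. They report only what shows in the picture. A call takes as long as a camera call. They do not tell look-alikes from the thing itself.
- masks_of(target, picture): "pixels" (384x512 bool, what is visible of it) and "bbox" ([left, top, right, bottom] in pixels, round what is visible of it).
The state is a dict: "time_s": time; "qpos": joint angles; "joint_velocities": joint speeds; "effort": joint torques, N m; "tool_pos": TCP position; "tool_rot": TCP orientation; "force": force on the tool from outside, world axes, zero at the start; "wrist_torque": the same for the moment, N m; "grip_width": finger opening in m.
Only numpy, scipy, OpenCV 4.12 (cv2) and the standard library are available. Lean on these libraries where they do the work, as an engineer would, in place of code of your own. Each camera call takes 0.05 s, during which the arm holds its last target.

## Task

Take the copper-coloured taper key from its wooden rack, start it thin end down in the keyway between the gear's hub and the shaft, with its flat side against the shaft, and push it down on its head until it is wedged tight: first it only takes up the liner's play, then build up to a firm steady push of about 15 N, never more than 20 N. Leave it upright and tight by itself, and do not disturb the bearing, the pinion or the tin.

Things in the scene. Friction and masses are not known exactly. Their poses are not given: they have to be found in the camera images.
- key: Copper-coloured steel taper key, 0.13 kg, 86 mm tall, upright in the rack. Origin: centre of its thin bottom end; z up. Flat side at x = -2.5 mm (looks to -x); the other side slopes: x = +2.5 mm at the bottom, +1 mm per 6 mm of height, +14.5 at z = 72. Width along y 14 mm (lowest 6 mm: 10 mm). Head on top, z = 72 to 86. Grip across y by head and upper body.
- key_head (a point): Centre of the flat top of the key's head (x = 8.5, z = 86 mm in the key's frame, same axes). The head measures 22 mm along x, 14 along y, 14 high; push here.
- key_tip (a point): Centre of the key's thin bottom end, 5 mm thick along x (the key's origin).
- rack: Fixed wooden block 90 x 100 x 44 mm with a slot that fits the key's lower 34 mm; the key lifts straight up. Origin on the bench under the slot; the key stands 10 mm above the bench, its axes as the rack's.
- fixture: Fixed grey base plate 150 x 140 x 16 mm carrying an upright shaft and, around it, a dark steel gear that does not turn: 134 mm over its teeth, hub 100 mm across, 40 mm thick, hub top 85 mm above the bench. Origin on the bench under the shaft axis; z up, x from the shaft axis towards the keyway in the hub.
- keyway_mouth (a point): In the keyway's mouth at hub-top height, 20.5 mm from the shaft axis; axes as the fixture's, as the key's when it goes in, tip here. 18 mm wide along y, open below. Its outer side, a loose brass liner (see the shaft), first lies at x = +4.5 to +10.5 mm and slopes inward going down as the key does, so the key first touches both sides with its tip 24 to 60 mm down.
- shaft: Bright fixed shaft, 31 mm diameter; its vertical flat is the keyway's inner side, x = -4.5 mm from the mouth point. Origin on the bench under its axis. Past first touch the key pushes the liner through 0 to 2.5 mm of unknown play (0 to 15 mm of key travel, push about 4 to 8 N), then meets a stop that gives 1 mm per 30 N: only there does the key get tight, tip 39 to 65 mm down, held by friction.
- bearing: Bystander: steel ring 60 mm diameter, 18 mm tall; origin centre of underside.
- pinion: Bystander: steel pinion, 52 mm diameter, 55 mm tall; origin centre of underside.
- tin: Bystander: blue tin, 60 mm diameter, 65 mm tall; origin centre of underside.
Mind the look-alikes: they are no part of the job. Of the things like the key, leave any that is pink; of the rest the larger one is meant. Of the things that look like the fixture, take the one that is farthest from the robot's base at the start.

How it is judged:
By the outcome, as a careful person would: the job done as asked, in the order asked, and still so for the second after the job is handed in, with the robot touching nothing.
It also fails if it takes over 51 s, if anything falls off the work surface, if the arm or the gripper's body presses on something with over 40 N, if the wrist force passes 120 N, or if a joint passes its speed limit or range.

## Working session

There is one attempt and no reset: what is moved stays moved. The work goes in short steps, Python scripts to look and compute and a tool call to move; the robot and the scene stay as the last step left them, time stands still between calls to the robot, and variables do not carry over. Pictures are saved under pics/ and viewed, and the job is handed in when it is done.

Besides the shell and the picture viewer there is one more tool, called after ">>>" as name(argument=value, ...) on one line, values as JSON. carry_out: Moves the arm, as the interface text tells. Its arguments: {"type":"object","properties":{"increments":{"type":"string"},"force":{"type":"number"}},"required":["increments"]}

```bash
mkdir -p pics; ls; python3 - <<'E'
from cell import *
import cv2
o=get_obs();print(o)
for n in ("scene","top"):
    d=read_camera(n);cv2.imwrite(f"pics/{n}0.png",d["img"]);print(n,d["fx"],d["fy"],d["cx"],d["cy"],d["k1"],d["world_from_camera"])
    for t in ("key","rack","fixture","shaft","keyway_mouth","key_head"):
        try:
            print(t,[(round(m["confidence"],2),m["bbox"],int(m["pixels"].sum())) for m in masks_of(t,d)])
        except Exception as e: print(t,e)
E
```

```text
pics
{'time_s': 0.0, 'qpos': array([70.07648657, 18.44137031, -4.01602959, 83.17394927,  1.29545597,
       78.54164173, -3.26209483]), 'joint_velocities': array([ 0.00321353, -0.04150126,  0.02284807, -0.09175921, -0.00101374,
        0.03075876, -0.02234724]), 'effort': array([-1.15501807e-04, -4.91291106e+01, -4.04077694e-01, -3.12526202e+01,
       -6.37966348e-02,  4.38262720e-02,  2.00776785e-04]), 'tool_pos': array([ 0.22990523, -0.60753687,  0.29114362]), 'tool_rot': array([-1.79888310e+02,  6.02189200e-03,  2.07317168e+01]), 'force': array([-0.24542793,  0.36730719,  0.8948697 ]), 'wrist_torque': array([-0.02896914, -0.0205061 , -0.01129328]), 'grip_width': 0.08729314125354128}
scene 405.7499040165582 405.7499040165582 252.8520709191623 193.2060587239293 -0.08753834452109262 [[ 0.53224773  0.73980224 -0.41158839  0.88661527]
 [ 0.8465612  -0.46118076  0.26579399 -0.27119492]
 [ 0.00681834 -0.48990301 -0.87175028  0.94815007]
 [ 0.          0.          0.          1.        ]]
key [(0.57, [337.9, 174.7, 347.8, 187.4], 99), (0.55, [365.9, 151.9, 379.1, 172.3], 146)]
rack [(0.6
[... 986 characters left out ...]
y [(0.69, [101.4, 166.3, 136.1, 191.7], 274), (0.61, [181.2, 101.7, 197.2, 121.3], 92), (0.57, [172.3, 148.9, 185.6, 166.8], 124)]
rack [(0.59, [156.4, 138.4, 208.8, 186.9], 1546), (0.56, [313.3, 161.8, 384.2, 228.5], 3500)]
fixture [(0.93, [315.3, 159.4, 385.2, 227.0], 3670), (0.84, [158.2, 214.8, 236.0, 295.6], 3670), (0.64, [354.4, 255.0, 424.3, 327.2], 4104)]
shaft [(0.66, [186.3, 242.2, 204.7, 260.0], 190), (0.46, [388.4, 287.3, 399.4, 298.1], 179)]
keyway_mouth [(0.97, [316.2, 160.8, 382.1, 226.0], 3589), (0.87, [351.4, 255.9, 423.8, 326.9], 4203), (0.63, [158.3, 214.2, 236.3, 293.1], 3746), (0.4, [156.2, 137.7, 209.3, 189.1], 1591)]
key_head [(0.68, [100.7, 168.5, 138.2, 189.1], 286)]
```

```bash
python3 - <<'E'
import cv2
for n in ("scene","top"):
    i=cv2.imread(f"pics/{n}0.png");cv2.imwrite(f"pics/{n}0b.png",cv2.resize(i,(800,600),interpolation=cv2.INTER_CUBIC))
E
```

```text
(no output)
```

View pics/scene0b.png

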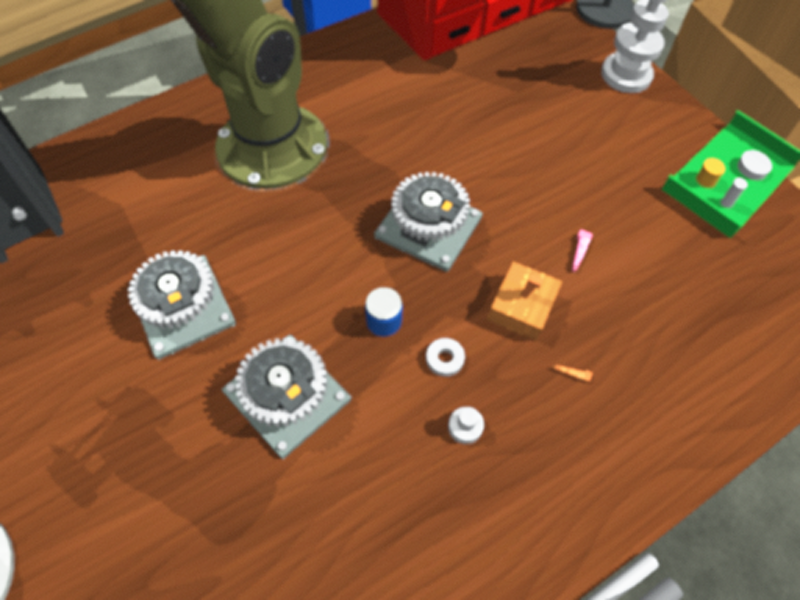

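View pics/top0b.png

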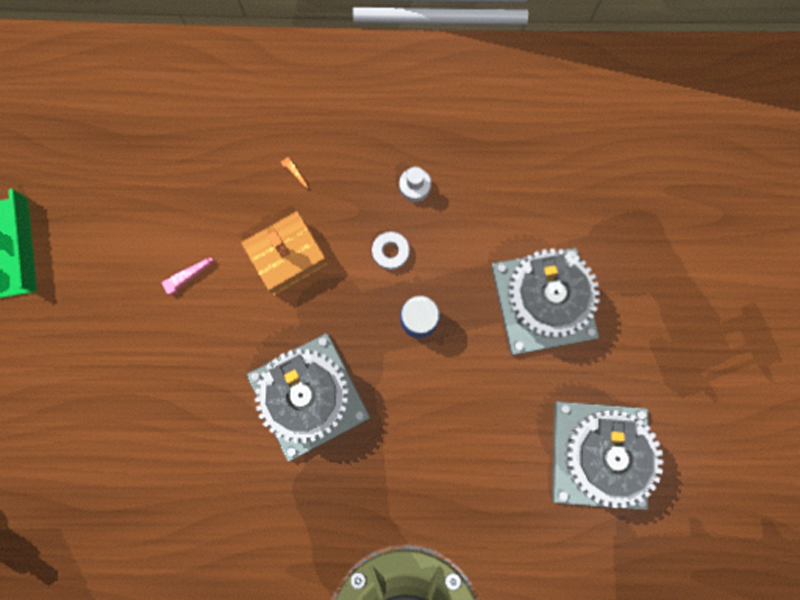

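```bash
cat > h.py <<'E'
import numpy as np, cv2
def und(d,u,v):
    K=np.array([[d["fx"],0,d["cx"]],[0,d["fy"],d["cy"]],[0,0,1]])
    p=cv2.undistortPoints(np.array([[[u,v]]],float),K,np.array([d["k1"],0,0,0,0.]))[0,0]
    T=np.array(d["world_from_camera"]);r=T[:3,:3]@np.array([p[0],p[1],1]);return T[:3,3],r
def onz(d,u,v,z):
    o,r=und(d,u,v);return o+r*(z-o[2])/r[2]
def tri(d1,p1,d2,p2):
    o1,r1=und(d1,*p1);o2,r2=und(d2,*p2);r1/=np.linalg.norm(r1);r2/=np.linalg.norm(r2)
    A=np.stack([r1,-r2],1);s=np.linalg.lstsq(A,o2-o1,rcond=None)[0]
    a=o1+r1*s[0];b=o2+r2*s[1];return (a+b)/2,np.linalg.norm(a-b)
def proj(d,P):
    P=np.atleast_2d(P).astype(float);T=np.linalg.inv(np.array(d["world_from_camera"]))
    K=np.array([[d["fx"],0,d["cx"]],[0,d["fy"],d["cy"]],[0,0,1]])
    return cv2.projectPoints(P,cv2.Rodrigues(T[:3,:3])[0],T[:3,3],K,np.array([d["k1"],0,0,0,0.]))[0][:,0]
def crop(img,x0,y0,w,h,s,name):
    c=cv2.resize(img[y0:y0+h,x0:x0+w],None,fx=s,fy=s,interpolation=cv2.INTER_CUBIC)
    for k in range(0,w,10):
        cv2.putText(c,str(x0+k),(k*s,8),0,.3,(255,255,0));cv2.line(c,(k*s+s//2,10),(k*s+s//2,14),(255,255,0))
    for k in range(0,h,10): cv2.putText(c,str(y0+k),(0,k*s+s//2+3),0,.3,(255,255,0))
    cv2.imwrite(name,c)
E
python3 - <<'E'
from h import *
s=cv2.imread("pics/scene0.png");t=cv2.imread("pics/top0.png")
crop(s,305,160,70,60,11,"pics/c1.png");crop(t,150,130,70,60,11,"pics/c2.png")
crop(s,135,205,95,95,6,"pics/c3.png");crop(t,310,150,80,80,7,"pics/c4.png")
E
```

```text
(no output)
```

View pics/c1.png

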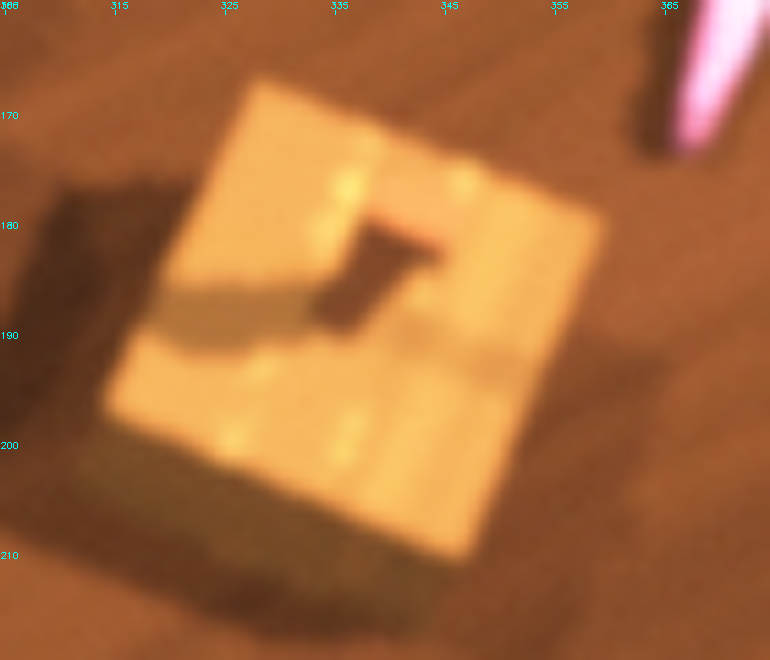

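View pics/c2.png

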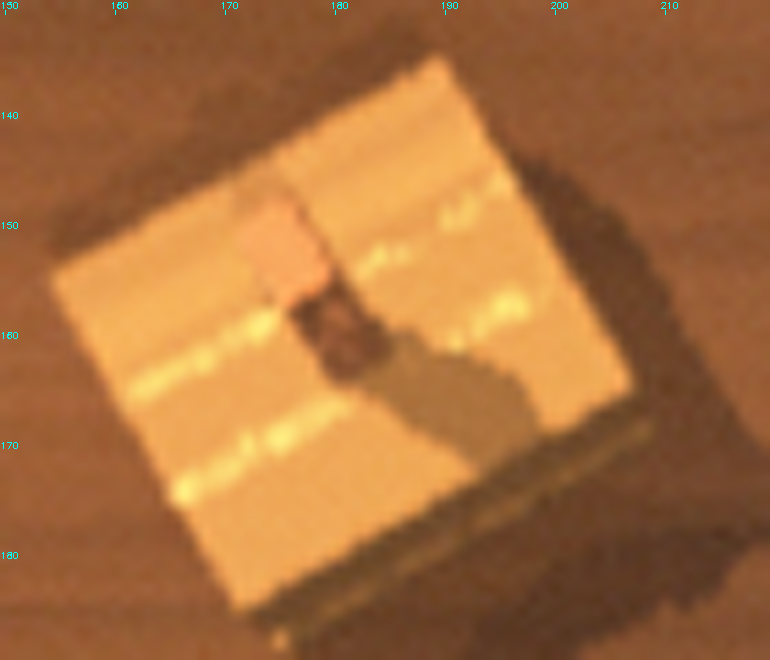

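View pics/c3.png

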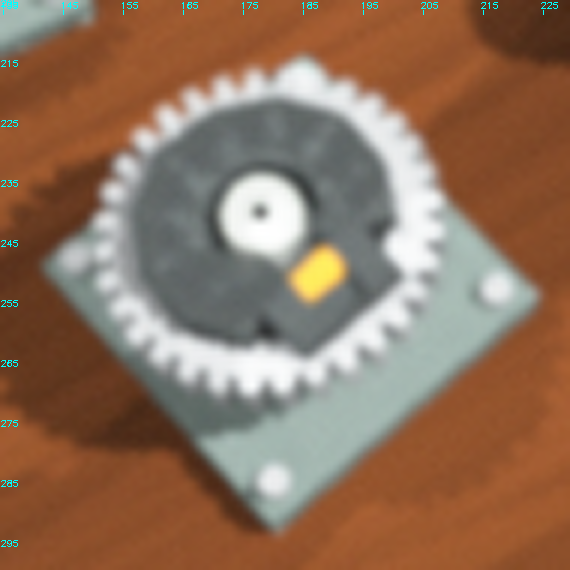

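View pics/c4.png

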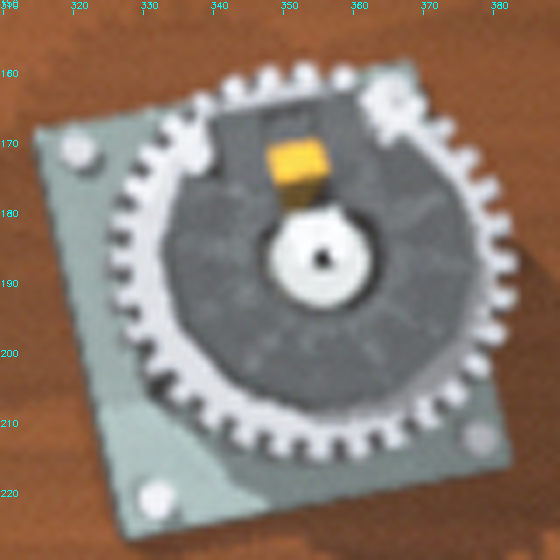

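```bash
python3 - <<'E'
from h import *
from cell import *
import pickle
ds={n:read_camera(n) for n in("scene","top")}
pickle.dump(ds,open("ds.pkl","wb"))
S,T=ds["scene"],ds["top"]
f=lambda c,x0,y0,s:((c[0]+.5)/s-.5+x0,(c[1]+.5)/s-.5+y0)
sc=[f(c,305,160,11) for c in[(258,80),(603,222),(462,560),(105,403)]]
tc=[f(c,150,130,11) for c in[(440,58),(633,380),(242,607),(54,276)]]
print("rack s");a=np.array([onz(S,*p,.044) for p in sc]);print(a.round(4))
print("rack t");b=np.array([onz(T,*p,.044) for p in tc]);print(b.round(4))
for q in(a,b): print([round(float(np.linalg.norm(q[i]-q[(i+1)%4])),4) for i in range(4)])
# shaft hole and liner
print("shaft dot",tri(S,f((259,211),135,205,6),T,f((322,258),310,150,7)))
print("liner",tri(S,f((318,274),135,205,6),T,f((298,159),310,150,7)))
for n,bb in (("A",(350,193)),("B",(197,255)),("C",(389,291))): print(n,onz(T,*bb,.08))
sp=[f(c,135,205,6) for c in[(276,530),(540,295),(42,265)]]
tp=[f(c,310,150,7) for c in[(38,132),(410,63),(510,463),(128,537)]]
print(np.array([onz(S,*p,.016) for p in sp]).round(4));print(np.array([onz(T,*p,.016) for p in tp]).round(4))
E
```

```text
rack s
[[0.4974 0.2175 0.044 ]
 [0.5734 0.2635 0.044 ]
 [0.6264 0.1778 0.044 ]
 [0.5498 0.1326 0.044 ]]
rack t
[[0.6254 0.1805 0.044 ]
 [0.5515 0.1346 0.044 ]
 [0.4989 0.2186 0.044 ]
 [0.5734 0.264  0.044 ]]
[0.0888, 0.1008, 0.0889, 0.0998]
[0.087, 0.0991, 0.0872, 0.0984]
shaft dot (array([ 0.49213728, -0.21851358,  0.08444825]), np.float64(0.0029099857352931557))
liner (array([ 0.52614387, -0.21152183,  0.08313447]), np.float64(0.002121544904178595))
A [ 0.47785608 -0.20490353  0.08      ]
B [0.33145836 0.14501497 0.08      ]
C [ 0.25807675 -0.28439353  0.08      ]
[[ 0.583  -0.2717  0.016 ]
 [ 0.5533 -0.1354  0.016 ]
 [ 0.4344 -0.3029  0.016 ]]
[[ 0.5509 -0.1342  0.016 ]
 [ 0.5782 -0.269   0.016 ]
 [ 0.4332 -0.2988  0.016 ]
 [ 0.4052 -0.1638  0.016 ]]
```

```bash
cat >> h.py <<'E'
def keymodel(o,yaw):
    c,s=np.cos(yaw),np.sin(yaw);P=[]
    loops=[]
    for x0,x1,z in((-2.5,19.5,86),(-2.5,19.5,72),(-2.5,2.5+34/6,34)):
        loops.append([(x0,-7,z),(x1,-7,z),(x1,7,z),(x0,7,z)])
    L=np.array(loops,float)/1000
    R=np.array([[c,-s,0],[s,c,0],[0,0,1]]);return L@R.T+np.array(o)
E
python3 - <<'E'
from h import *
import pickle
ds=pickle.load(open("ds.pkl","rb"));S,T=ds["scene"],ds["top"]
f=lambda c,x0,y0,s:((c[0]+.5)/s-.5+x0,(c[1]+.5)/s-.5+y0)
hp,g=tri(S,f((410,190),305,160,11),T,f((283,250),150,130,11));print(hp,g)
for k,y in(("p",31.3),("m",211.3)):
    r=np.deg2rad(y);o=np.array([hp[0],hp[1],.01])-.0085*np.array([np.cos(r),np.sin(r),0]);
    out=[]
    for n,d,x0,y0 in(("s",S,305,160),("t",T,150,130)):
        im=cv2.resize(d["img"][y0:y0+60,x0:x0+70],None,fx=8,fy=8,interpolation=cv2.INTER_CUBIC)[:, :400]
        for L,col in zip(keymodel(o,r),((0,255,0),(255,255,0),(255,0,255))):
            q=((proj(d,L)-[x0,y0]+.5)*8-.5).astype(np.int32);cv2.polylines(im,[q],True,col,1)
        out.append(im)
    cv2.imwrite(f"pics/k{k}.png",np.hstack(out));print(k,o)
E
```

```text
[0.56367611 0.19976463 0.1003897 ] 0.0028746388252109552
p [0.55641321 0.19534872 0.01      ]
m [0.57093901 0.20418054 0.01      ]
```

View pics/kp.png

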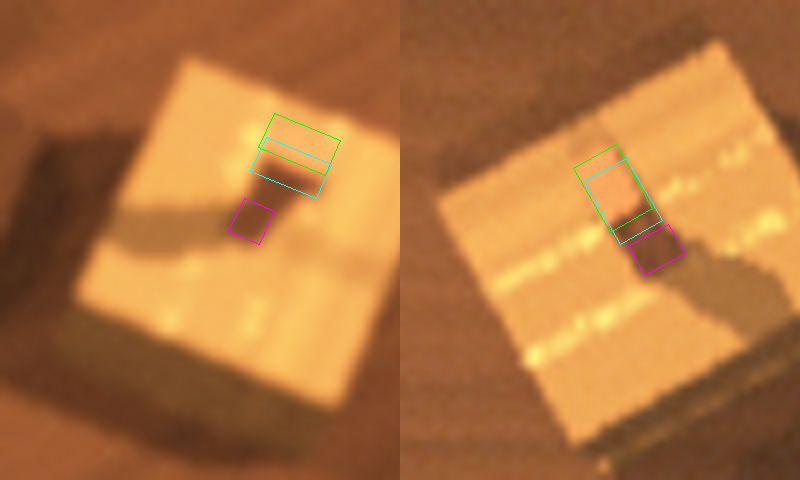

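View pics/km.png

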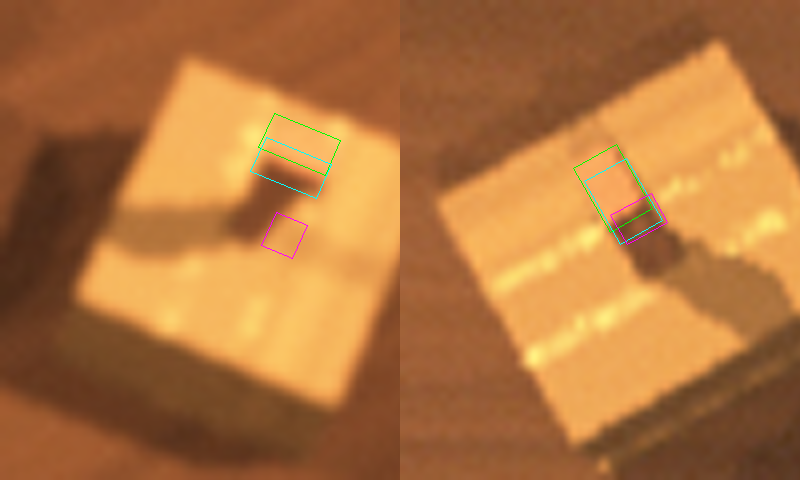

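```bash
python3 - <<'E'
from h import *
import pickle
ds=pickle.load(open("ds.pkl","rb"));S,T=ds["scene"],ds["top"]
out=[]
for d,x0,y0 in((S,320,165),(T,160,138)):
    c=d["img"][y0:y0+35,x0:x0+35].astype(float)
    a=np.log((c[...,0]+5)/(c[...,1]+5)); a=(a-a.min())/(a.max()-a.min())*255
    out.append(cv2.resize(a.astype(np.uint8),None,fx=11,fy=11,interpolation=cv2.INTER_CUBIC))
    print((np.log((c[...,0]+5)/(c[...,1]+5))*100).astype(int)[5:28,5:30])
cv2.imwrite("pics/hue.png",np.hstack(out))
E
```

```text
[[-58 -62 -62 -62 -62 -60 -60 -62 -62 -65 -64 -63 -62 -60 -61 -56 -55 -55
  -61 -57 -60 -53 -60 -59 -60]
 [-60 -62 -63 -61 -62 -62 -60 -60 -61 -60 -62 -63 -65 -61 -64 -61 -58 -59
  -58 -56 -62 -61 -59 -57 -58]
 [-63 -64 -62 -62 -62 -60 -61 -62 -60 -62 -62 -62 -61 -61 -62 -64 -62 -60
  -60 -59 -59 -60 -58 -58 -56]
 [-61 -63 -61 -62 -61 -62 -62 -60 -63 -60 -62 -61 -61 -62 -61 -62 -63 -63
  -61 -61 -60 -61 -58 -57 -57]
 [-63 -60 -62 -61 -63 -63 -61 -62 -61 -61 -61 -62 -60 -61 -61 -59 -61 -60
  -63 -63 -61 -64 -61 -60 -57]
 [-61 -60 -60 -61 -62 -61 -61 -62 -61 -63 -61 -61 -62 -61 -61 -60 -59 -60
  -61 -62 -61 -61 -61 -63 -61]
 [-61 -62 -62 -63 -60 -60 -62 -62 -63 -61 -60 -60 -61 -61 -61 -56 -57 -58
  -58 -60 -61 -60 -62 -62 -63]
 [-62 -62 -61 -62 -62 -60 -62 -61 -60 -62 -62 -61 -61 -62 -58 -56 -56 -58
  -58 -58 -58 -59 -60 -63 -63]
 [-61 -63 -62 -62 -61 -60 -61 -61 -62 -62 -64 -61 -61 -63 -58 -57 -57 -57
  -57 -57 -58 -58 -58 -64 -64]
 [-65 -64 -64 -61 -62 -62 -61 -61 -61 -63 -62 -61 -63 -59 -59 -55 -57 -57
  -56 -56 -54 -59 -58 -64 -64]
 [-65 -66 -63 -64 -63 -62 -62 -61 -62 -61 -62 -64 
[... 3031 characters left out ...]
59 -63 -63 -58 -50 -47 -50 -48 -49 -44
  -52 -56 -60 -59 -63 -62 -65]
 [-62 -62 -61 -64 -64 -62 -62 -62 -62 -67 -63 -65 -50 -45 -37 -45 -42 -54
  -45 -54 -59 -59 -63 -64 -65]
 [-60 -60 -65 -61 -63 -61 -59 -63 -60 -62 -63 -65 -56 -58 -53 -48 -47 -49
  -44 -52 -54 -61 -62 -60 -63]
 [-65 -61 -63 -62 -61 -65 -62 -63 -64 -60 -63 -62 -60 -59 -55 -51 -47 -47
  -45 -53 -55 -56 -59 -62 -61]
 [-63 -61 -63 -61 -62 -64 -59 -62 -62 -60 -63 -64 -62 -63 -56 -51 -46 -54
  -55 -56 -61 -62 -58 -56 -60]
 [-63 -59 -60 -64 -63 -64 -61 -63 -61 -65 -61 -60 -63 -61 -59 -56 -54 -64
  -55 -62 -62 -62 -58 -60 -59]
 [-60 -61 -63 -64 -63 -60 -60 -61 -63 -62 -62 -60 -60 -62 -63 -61 -61 -63
  -58 -63 -61 -61 -60 -54 -62]]
```

View pics/hue.png

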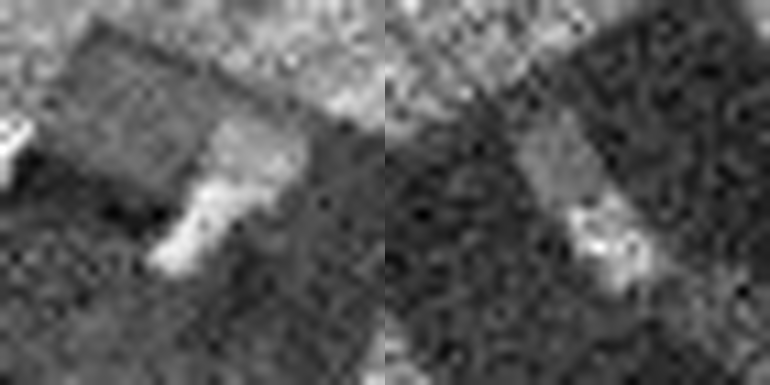

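```bash
cat > fit.py <<'E'
from h import *
import pickle
ds=pickle.load(open("ds.pkl","rb"));S,T=ds["scene"],ds["top"]
def mask(d,o,r,x0,y0,w=35,k=8):
    m=np.zeros((w*k,w*k),np.uint8);c,s=np.cos(r),np.sin(r);R=np.array([[c,-s,0],[s,c,0],[0,0,1]])
    for (xa,xb,z1),(xc,xd,z2) in (((-2.5,19.5,86),(-2.5,19.5,72)),((-2.5,14.5,72),(-2.5,2.5+34/6,34))):
        P=np.array([(x,y,z) for a,b,z in((xa,xb,z1),(xc,xd,z2)) for x in(a,b) for y in(-7,7)])/1000
        q=((proj(d,P@R.T+o)-[x0,y0]+.5)*k-.5)
        cv2.fillConvexPoly(m,cv2.convexHull(q.astype(np.float32)).astype(np.int32),255)
    m=cv2.GaussianBlur(m,(0,0),.6*k)
    return cv2.resize(m,(w,w),interpolation=cv2.INTER_AREA)/255.
dat=[]
for d,x0,y0 in((S,320,165),(T,160,138)):
    c=d["img"][y0:y0+35,x0:x0+35].astype(float);dat.append((d,np.log((c[...,0]+5)/(c[...,1]+5)),x0,y0))
def score(o,r,idx=(0,1)):
    t=0
    for i in idx:
        d,a,x0,y0=dat[i];w=np.ones_like(a)
        w[a>-.47]=1
        # ignore table area outside rack top
        rk=np.zeros(a.shape,np.uint8)
        q=(proj(d,RK)-[x0,y0]);cv2.fillConvexPoly(rk,q.astype(np.int32),1);rk=cv2.erode(rk,np.ones((3,3)))
        v=rk>0
        t+=np.corrcoef(mask(d,o,r,x0,y0)[v],np.clip(a[v],-.65,-.52))[0,1]
    return t
RK=np.array([[.498,.218,.044],[.5734,.2637,.044],[.626,.179,.044],[.5506,.1336,.044]])
if __name__=="__main__":
  for idx in((0,),(1,),(0,1)):
    best=max(((score(np.array([x,y,.01]),np.deg2rad(yw),idx),x,y,yw) for x in np.arange(.548,.570,.001) for y in np.arange(.186,.206,.001) for yw in((28,31.3,34) if len(idx)==2 else (31.3,))))
    print(idx,best)
E
python3 fit.py
```

```text
(0,) (np.float64(0.7970623899772848), np.float64(0.557), np.float64(0.196), 31.3)
(1,) (np.float64(0.7606729224088807), np.float64(0.555), np.float64(0.195), 31.3)
(0, 1) (np.float64(1.5523184390977596), np.float64(0.556), np.float64(0.196), 34)
```

```bash
cat >> h.py <<'E'
from scipy.spatial.transform import Rotation as Ro
def need(o,p,yaw):
    """tool-frame shift and turn needed to reach p, tool down at yaw"""
    R=Ro.from_euler("xyz",o["tool_rot"],degrees=True);G=Ro.from_euler("xyz",[180,0,yaw],degrees=True)
    return R.inv().apply(np.array(p)-o["tool_pos"]).round(4),(R.inv()*G).as_rotvec(degrees=True).round(2)
E
python3 - <<'E'
from h import *
from cell import *
o=get_obs()
print(need(o,[.45,-.35,.29],31.3)[0],need(o,[.45,-.35,.29],31.3)[1])
f=dict(tool_pos=np.array([.45,-.35,.29]),tool_rot=[180,0,31.3]);print(need(f,[.5633,.1999,.25],31.3))
ds={}
# shaft disc
import pickle
ds=pickle.load(open("ds.pkl","rb"));S,T=ds["scene"],ds["top"];P=[]
for d,x,y in((S,178,240),(T,356,187)):
    g=d["img"].min(2).astype(float);s=g[y-12:y+13,x-12:x+13];m=s>150
    n,l,st,c=cv2.connectedComponentsWithStats(m.astype(np.uint8));k=max(range(1,n),key=lambda i:st[i,4] if abs(c[i]-12).max()<4 else 0)
    u=c[k]+[x-12,y-12];P.append(u);print(u,st[k],onz(d,*u,.085))
print(tri(S,P[0],T,P[1]))
E
```

```text
[ 0.297  -0.1634  0.0023] [ 1.000e-02  0.000e+00 -1.057e+01]
(array([ 0.3825, -0.411 ,  0.04  ]), array([0., 0., 0.]))
[178.56969697 240.84848485] [  6   6  14  15 165] [ 0.49508043 -0.21946495  0.085     ]
[355.18367347 186.40136054] [  5   5  14  14 147] [ 0.49267923 -0.21612704  0.085     ]
(array([ 0.49326409, -0.21832573,  0.07993487]), np.float64(0.00190425022759835))
```

>>> carry_out(increments="1 0 0 0 0 0 -10.5; 1 0.046 -0.015 0 0 0 0; 1 0.046 -0.015 0 0 0 0; 1 0.046 -0.015 0 0 0 0; 1 0.046 -0.015 0 0 0 0; 1 0.046 -0.015 0 0 0 0; 1 0.046 -0.015 0 0 0 0; 1 0.046 -0.015 0 0 0 0; 1 0.035 -0.037 0 0 0 0; 1 0.035 -0.037 0 0 0 0; 1 0.035 -0.037 0 0 0 0; 1 0.035 -0.037 0 0 0 0; 1 0.035 -0.037 0 0 0 0; 1 0.035 -0.037 0 0 0 0; 1 0.035 -0.037 0 0 0 0; 1 0.035 -0.037 0 0 0 0; 1 0.035 -0.037 0 0 0 0; 1 0.035 -0.037 0 0 0 0", force=30)

```text
time_s: 3.05
tool_pos: [0.5661, 0.1655, 0.2925]
tool_rot: [179.4, -0.2, 30.9]
force: [0.7, 0.5, 0.3]
grip_width: 0.0867
```

```bash
python3 - <<'E'
from h import *
from cell import *
o=get_obs();print(o["qpos"],o["tool_pos"],o["tool_rot"],o["time_s"],need(o,[.5633,.1999,.20],31.3))
E
```

```text
[ 15.5094241   14.76193802 -40.94707928  91.14690554  10.45310251
  77.54014652 -85.86681495] [0.56607661 0.16548421 0.29246223] [179.38367156  -0.1889159   30.85703597] 3.05 (array([ 0.015 , -0.032 ,  0.0922]), array([ 0.62, -0.19, -0.44]))
```

>>> carry_out(increments="1 0.008 -0.016 0.02 0.6 -0.2 -0.4; 1 0.007 -0.016 0.02 0 0 0; 1 0 0 0.03 0 0 0; 1 0 0 0.015 0 0 0; 1 0 0 0 0 0 0")

```text
time_s: 3.68
tool_pos: [0.5613, 0.2042, 0.203]
tool_rot: [-179.9, 0.1, 31.6]
force: [-0.4, -0.6, 0.3]
grip_width: 0.0871
```

```bash
cat > look.py <<'E'
import sys
from h import *
from cell import *
def go(tag,sx,sy,tx,ty,w=60,s=7):
    for n,x,y in(("scene",sx,sy),("top",tx,ty)):
        d=read_camera(n);crop(d["img"],x,y,w,w,s,f"pics/{tag}_{n}.png")
    a=cv2.imread(f"pics/{tag}_scene.png");b=cv2.imread(f"pics/{tag}_top.png");c=np.hstack([a,b])
    cv2.imwrite(f"pics/{tag}.png",cv2.resize(c,(800,int(800*c.shape[0]/c.shape[1]))))
E
python3 - <<'E'
from look import *
o=get_obs();print(o["tool_pos"],o["tool_rot"],o["force"],need(o,[.5633,.1999,.14],31.3))
go("g1",305,150,145,115)
E
```

```text
[0.56127942 0.20420821 0.20304284] [-1.79907362e+02  1.06503406e-01  3.15754226e+01] [-0.35904668 -0.61207409  0.27774751] (array([-0.0004,  0.0048,  0.063 ]), array([-0.09,  0.11,  0.28]))
```

View pics/g1.png

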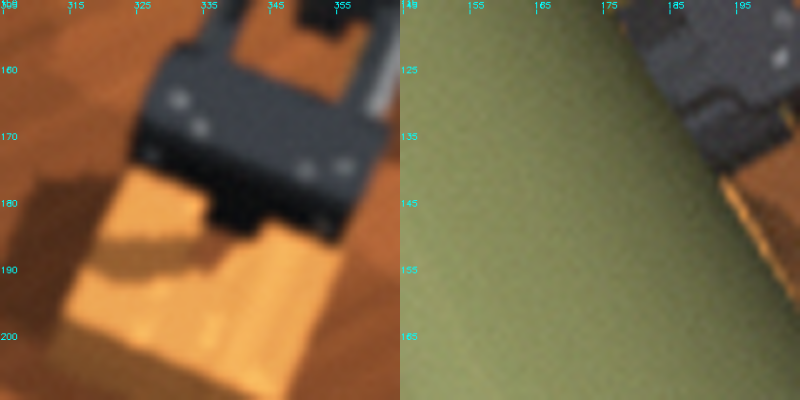

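>>> carry_out(increments="1 0 0.0045 0.015 0 0 0.3; 1 0 0 0.02 0 0 0; 1 0 0 0.018 0 0 0; 1 0 0 0 0 0 0")

```text
time_s: 4.28
tool_pos: [0.5657, 0.1996, 0.1493]
tool_rot: [180.0, -0.2, 31.1]
force: [0.1, 0.5, 0.9]
grip_width: 0.0869
```

```bash
python3 - <<'E'
from look import *
o=get_obs();print(o["tool_pos"],o["tool_rot"],o["force"],need(o,[.5633,.1999,.14],31.3))
go("g2",305,150,145,115)
E
```

```text
[0.56573247 0.19956482 0.1492663 ] [ 1.79976365e+02 -1.55216662e-01  3.11306777e+01] [0.11627714 0.47685048 0.90165396] (array([-0.0019, -0.0015,  0.0093]), array([ 0.02, -0.16, -0.17]))
```

View pics/g2.png

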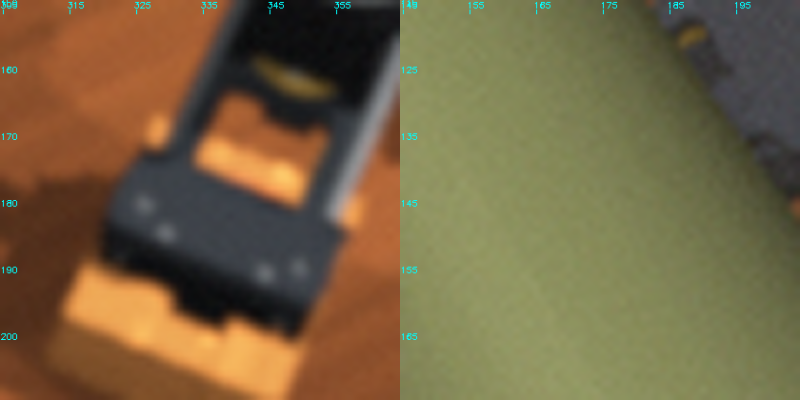

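>>> carry_out(increments="1 -0.0018 -0.001 0.0085 0 0 0; 1 0 0 0 0 0 0; 0 0 0 0 0 0 0; 0 0 0 0 0 0 0; 0 0 0 0 0 0 0; 0 0 0 0 0 0 0", force=25)

```text
time_s: 5.12
tool_pos: [0.5656, 0.201, 0.1441]
tool_rot: [179.9, -0.5, 31.2]
force: [-0.7, 0.4, 0.7]
grip_width: 0.0548
```

>>> carry_out(increments="0 0 0 0 0 0 0; 0 0 0 0 0 0 0; 0 0 0 0 0 0 0; 0 0 0 0 0 0 0; 0 0 0 0 0 0 0; 0 0 0 0 0 0 0; 0 0 0 0 0 0 0")

```text
time_s: 6.0
tool_pos: [0.5656, 0.201, 0.1441]
tool_rot: [179.9, -0.5, 31.2]
force: [0.8, -0.2, 0.1]
grip_width: 0.0135
```

```bash
python3 - <<'E'
from look import *
for i in range(4):
  o=get_obs();print(o["tool_pos"],o["tool_rot"],o["force"],o["grip_width"],need(o,[.5633,.1999,.14],31.3));read_camera("scene")
E
```

```text
[0.56563825 0.2009516  0.14414452] [179.87875847  -0.53420264  31.15671011] [ 0.8341659  -0.1917443   0.05630504] 0.013497219455706266 (array([-0.0026, -0.0003,  0.0041]), array([ 0.12, -0.53, -0.14]))
[0.56564492 0.20094458 0.14415879] [179.87745698  -0.53300457  31.15619071] [-0.00482792 -0.15043699 -0.18334853] 0.014101451992066937 (array([-0.0026, -0.0003,  0.0041]), array([ 0.12, -0.53, -0.14]))
[0.56565332 0.20093646 0.14416499] [179.87660078  -0.53469463  31.15572948] [-0.41954233 -0.73260845  0.27160518] 0.013659085429843494 (array([-0.0026, -0.0003,  0.0041]), array([ 0.12, -0.53, -0.14]))
[0.56566005 0.20094665 0.14416144] [179.87665603  -0.5359825   31.15532448] [-0.56730289 -1.07377955 -0.71079339] 0.013795420906476046 (array([-0.0026, -0.0003,  0.0041]), array([ 0.12, -0.54, -0.15]))
```

>>> carry_out(increments="0 0 0 -0.003 0 0 0; 0 0.0001 0 -0.01 0 0 0; 0 0.0001 0 -0.012 0 0 0; 0 0.0001 0 -0.015 0 0 0; 0 0.0002 0 -0.02 0 0 0; 0 0 0 -0.03 0 0 0; 0 0 0 -0.03 0 0 0; 0 0 0 -0.01 0 0 0; 0 0 0 0 0 0 0", force=40)

```text
time_s: 7.32
tool_pos: [0.5646, 0.2012, 0.2843]
tool_rot: [179.8, -0.7, 31.2]
force: [-0.4, 0.3, -1.8]
grip_width: 0.0136
```

```bash
python3 - <<'E'
from look import *
o=get_obs();print(o["tool_pos"],o["tool_rot"],o["force"],o["grip_width"],o["qpos"])
for n in("scene","top"):
    d=read_camera(n);m=masks_of("key",d);print([(round(k["confidence"],2),k["bbox"]) for k in m]);cv2.imwrite(f"pics/l_{n}.png",cv2.resize(d["img"],(800,600)))
E
```

```text
[0.56463061 0.20119179 0.28427623] [179.81340625  -0.67585339  31.19187775] [-0.40369731  0.33137623 -1.81305941] 0.013567888074104742 [ 12.71215613  16.31439952 -41.88113397  90.69006201  11.26851403
  76.57247964 -89.32805562]
[(0.72, [284.0, 256.3, 311.7, 284.0]), (0.33, [273.1, 218.7, 297.9, 239.4])]
[]
```

View pics/l_scene.png

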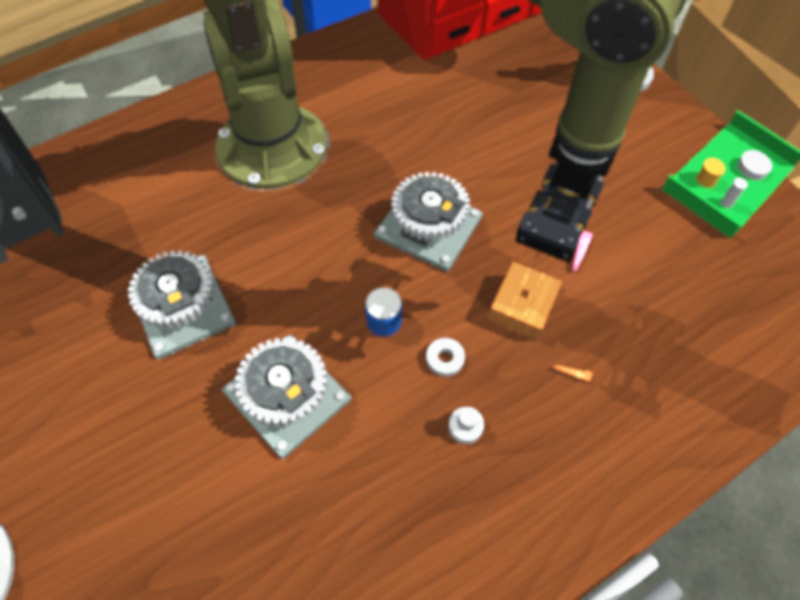

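```bash
python3 - <<'E'
from look import *
import pickle
ds=pickle.load(open("ds.pkl","rb"));S,T=ds["scene"],ds["top"]
d=read_camera("scene");crop(d["img"],305,160,70,60,11,"pics/sl.png")
g=d["img"].sum(2).astype(float);s=g[175:205,322:350];w=np.clip(s.max()*0.62-s,0,None);
yy,xx=np.mgrid[175:205,322:350];m=(np.hypot(xx-335.5,yy-187)<6);w=w*m;u=(w*xx).sum()/w.sum(),(w*yy).sum()/w.sum()
p=onz(d,*u,.044);r=np.deg2rad(31.3);ax=np.array([np.cos(r),np.sin(r),0]);print(u,p,p-.0028*ax)
o=get_obs()
sh=np.array([.4935,-.218]);f=np.deg2rad(11.5);k=sh+.0208*np.array([np.cos(f),np.sin(f)])
Rn=Ro.from_euler("xyz",[179.877,-.534,31.156],degrees=True);D=Ro.from_euler("z",11.5-31.3,degrees=True)
off=np.array([.56565,.20095,.14416])-np.array([.556,.1955,.01])
off2=D.apply(off);rot=(D*Rn).as_euler("xyz",degrees=True);print(k,off2,k+off2[:2],rot)
E
```

```text
(np.float64(335.55612209383264), np.float64(187.45953988584156)) [0.55861337 0.19538006 0.044     ] [0.55622089 0.19392541 0.044     ]
[ 0.51388243 -0.21385315] [0.01092562 0.00185898 0.13416   ] [ 0.52480805 -0.21199417] [179.877  -0.534  11.356]
```

View pics/sl.png

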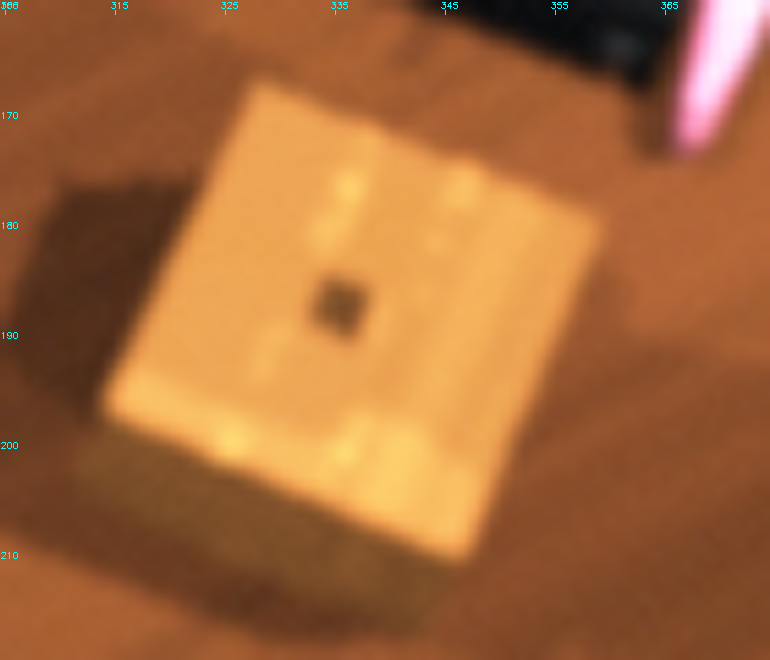

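>>> carry_out(increments="0 0 0 0 0 0 10; 0 0 0 0 0 0 9.8; 0 -0.012 0.04 0 0 0 0; 0 -0.012 0.04 0 0 0 0; 0 -0.012 0.04 0 0 0 0; 0 -0.012 0.04 0 0 0 0; 0 -0.012 0.04 0 0 0 0; 0 -0.012 0.04 0 0 0 0; 0 -0.012 0.04 0 0 0 0; 0 -0.012 0.04 0 0 0 0; 0 -0.012 0.04 0 0 0 0; 0 -0.008 0.02 0 0 0 0; 0 0 0 0 0 0 0; 0 0 0 0 0 0 0")

```text
time_s: 9.32
tool_pos: [0.5153, -0.2044, 0.2667]
tool_rot: [-179.4, 0.6, 11.0]
force: [0.9, -0.0, -1.2]
grip_width: 0.014
```

```bash
cat > tgt.py <<'E'
from look import *
def st(z,x=.5250,y=-.2120,yaw=11.36):
    o=get_obs();R=Ro.from_euler("xyz",o["tool_rot"],degrees=True);G=Ro.from_euler("xyz",[179.877,-.534,yaw],degrees=True)
    print(o["time_s"],o["tool_pos"].round(4),o["tool_rot"].round(2),"F",o["force"].round(2),"M",o["wrist_torque"].round(2),"w",round(o["grip_width"],4))
    print("need",R.inv().apply(np.array([x,y,z])-o["tool_pos"]).round(4),(R.inv()*G).as_rotvec(degrees=True).round(2))
E
python3 -c "
from tgt import *
st(.235);print(get_obs()['qpos'])"
```

```text
9.325 [ 0.5153 -0.2044  0.2667] [-179.36    0.62   10.97] F [ 0.85 -0.04 -1.17] M [ 0.05 -0.01 -0.02] w 0.014
need [0.0084 0.0096 0.0315] [-0.76  1.15 -0.39]
[ 40.5313853    9.52541685 -23.84969739  97.66380963   3.7002242
  74.49084058 -63.10333232]
```

>>> carry_out(increments="0 0.0085 0.0095 0.02 -0.8 1.2 -0.4; 0 0 0 0.008 0 0 0; 0 0 0 0 0 0 0")

```text
time_s: 9.7
tool_pos: [0.5265, -0.2071, 0.2381]
tool_rot: [179.9, -0.6, 11.7]
force: [0.4, 0.0, -1.0]
grip_width: 0.0137
```

```bash
python3 -c "
from tgt import *
st(.235);go('h1',135,205,310,150,95,6)"
```

```text
9.7 [ 0.5265 -0.2071  0.2381] [179.93  -0.61  11.74] F [ 0.38  0.01 -1.05] M [0.07 0.05 0.04] w 0.0137
need [-0.0025  0.0045  0.0031] [-0.05 -0.07  0.38]
```

View pics/h1.png

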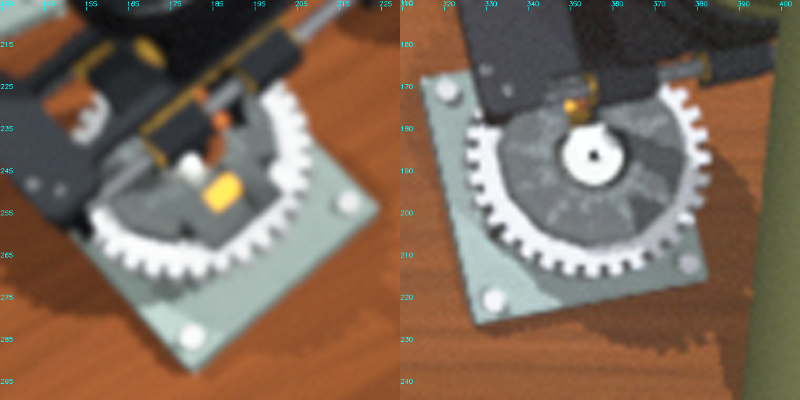

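>>> carry_out(increments="0 -0.0025 0.0045 0.003 0 0 0.4; 0 0 0 0 0 0 0; 0 0 0 0 0 0 0")

```text
time_s: 10.18
tool_pos: [0.5257, -0.2128, 0.2371]
tool_rot: [179.8, -0.8, 11.3]
force: [0.6, 0.1, -1.9]
grip_width: 0.0139
```

```bash
cat > ov.py <<'E'
from tgt import *
def ov(tag,sh=(.4937,-.218),yaw=11.5,m=1):
    o=get_obs();R=Ro.from_euler("xyz",o["tool_rot"],degrees=True)
    Rg=Ro.from_euler("xyz",[179.877,-.534,31.156],degrees=True);Rk=Ro.from_euler("z",31.3,degrees=True)
    rel=Rg.inv()*Rk; t=Rg.inv().apply(np.array([.556,.1955,.01])-np.array([.56565,.20095,.14416]))
    K=R*rel;ko=o["tool_pos"]+R.apply(t)
    F=Ro.from_euler("z",yaw,degrees=True);fo=np.array([*sh,.085])
    dk=F.inv().apply(ko-fo)*1000;print("tip in fixture frame rel mouth",(dk-[20.5,0,0]).round(2),"tilt",(F.inv()*K).as_rotvec(degrees=True).round(2))
    sec=[(-2.5,2.5,-5,5,0),(-2.5,14.5,-7,7,72),(-2.5,19.5,-7,7,86)]
    out=[]
    for n,x0,y0 in(("scene",150,205),("top",320,150)):
        d=read_camera(n);s=8
        im=cv2.resize(d["img"][y0:y0+50,x0:x0+50],None,fx=s,fy=s,interpolation=cv2.INTER_CUBIC)
        raw=im.copy()
        def dr(P,c):
            q=((proj(d,P)-[x0,y0]+.5)*s-.5).astype(np.int32);cv2.polylines(im,[q],True,c,1)
        for a,b,c,e,z in sec: dr(K.apply(np.array([(a,c,z),(b,c,z),(b,e,z),(a,e,z)])/1000)+ko,(0,255,0))
        dr(F.apply(np.array([(16,-9,0),(25,-9,0),(25,9,0),(16,9,0)])/1000)+fo,(255,255,0))
        th=np.linspace(0,6.28,40);dr(F.apply(np.stack([15.5*np.cos(th),15.5*np.sin(th),0*th],1)/1000)+fo,(255,0,255))
        out.append(np.vstack([raw,im]) if False else (raw,im))
    cv2.imwrite(f"pics/{tag}.png",cv2.resize(np.vstack([np.hstack([a[0] for a in out]),np.hstack([a[1] for a in out])]),(600,600)))
    return ko
E
python3 -c "
from ov import *
st(.235);print(ov('o1'))"
```

```text
10.175 [ 0.5257 -0.2128  0.2371] [179.79  -0.76  11.29] F [ 0.56  0.08 -1.95] M [ 0.07 -0.03  0.04] w 0.0139
need [-0.0005 -0.001   0.0021] [ 0.09 -0.22 -0.07]
tip in fixture frame rel mouth [ 1.29 -1.15 17.87] tilt [-0.09 -0.22 -0.07]
[ 0.51528604 -0.21478194  0.10287294]
```

View pics/o1.png

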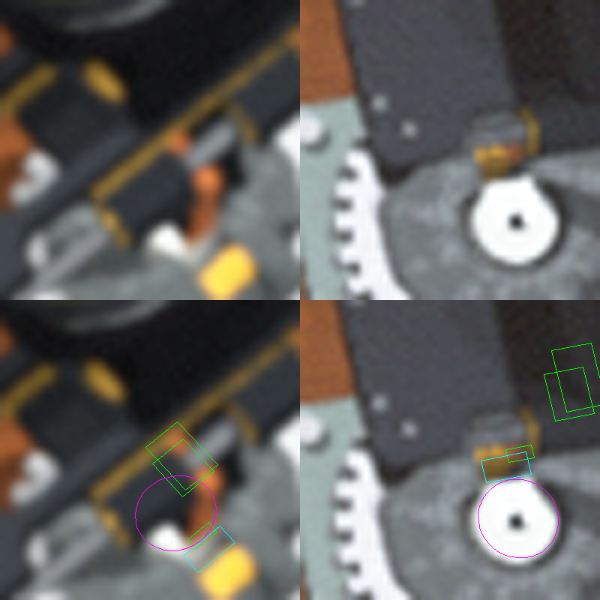

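```bash
python3 - <<'E'
from h import *
import pickle
ds=pickle.load(open("ds.pkl","rb"));S,T=ds["scene"],ds["top"]
f=lambda c,x0,y0,s:((c[0]+.5)/s-.5+x0,(c[1]+.5)/s-.5+y0)
F=Ro.from_euler("z",11.5,degrees=True)
for d,sh,pts in((S,(.4951,-.2195,.085),[f(c,135,205,6) for c in((300,268),(308,260),(316,251),(336,283),(345,262),(310,302),(290,280),(327,245))]),(T,(.4927,-.2161,.085),[f(c,310,150,7) for c in((300,178),(276,181),(328,178),(297,142),(267,150),(322,140))])):
    for p in pts: print((F.inv().apply(onz(d,*p,.085)-np.array(sh))*1000).round(1))
E
```

```text
[25.5 -2.9 -0. ]
[25.1  1.4 -0. ]
[24.3  5.9 -0. ]
[39.5  3.2 -0. ]
[35.3 11.1 -0. ]
[38.7 -8.8 -0. ]
[26.7 -8.7 -0. ]
[25.3 10.5 -0. ]
[27.5  0.1 -0. ]
[28.   8.1 -0. ]
[25.8 -9.1 -0. ]
[39.7 -1.8 -0. ]
[38.9  8.7 -0. ]
[ 38.8 -10.1  -0. ]
```

>>> carry_out(increments="0 -0.001 -0.001 0.004 0 -0.2 0; 0 0 0 0.006 0 0 0; 0 0 0 0.004 0 0 0; 0 0 0 0 0 0 0")

```text
time_s: 10.78
tool_pos: [0.5242, -0.2119, 0.2215]
tool_rot: [179.8, -0.5, 11.3]
force: [0.0, -0.3, -1.2]
grip_width: 0.014
```

```bash
python3 -c "
from ov import *
st(.215,.5247,-.2119);print(ov('o2'))"
```

```text
10.775 [ 0.5242 -0.2119  0.2215] [179.83  -0.49  11.29] F [ 0.04 -0.33 -1.2 ] M [-0.02  0.02 -0.06] w 0.014
need [0.0004 0.0001 0.0065] [ 0.05  0.04 -0.07]
tip in fixture frame rel mouth [-0.53  0.13  2.37] tilt [-0.05  0.04 -0.06]
[ 0.51324327 -0.21388835  0.08736756]
```

View pics/o2.png

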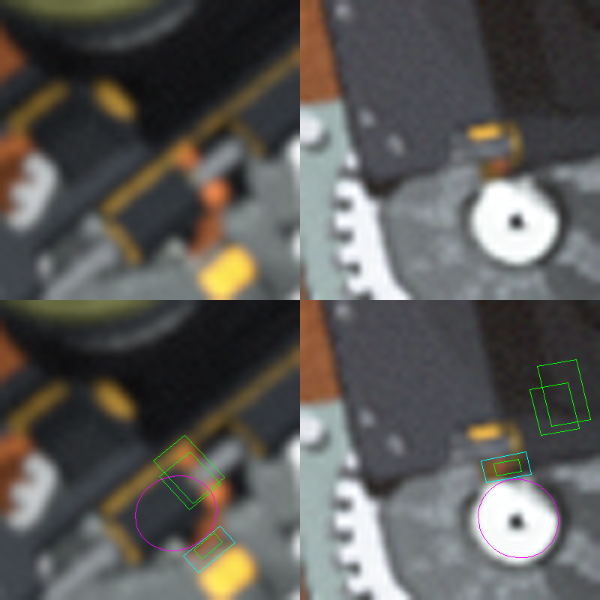

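>>> carry_out(increments="0 0.0007 0 0.003 0 0 0; 0 0 0 0.003 0 0 0; 0 0 0 0.003 0 0 0; 0 0 0 0.003 0 0 0; 0 0 0 0 0 0 0")

```text
time_s: 11.5
tool_pos: [0.5255, -0.212, 0.2094]
tool_rot: [179.8, -0.6, 11.3]
force: [0.1, -0.2, -1.4]
grip_width: 0.0138
```

```bash
python3 -c "
from ov import *
st(.195,.5247,-.2119);print(ov('o3'))"
```

```text
11.5 [ 0.5255 -0.212   0.2094] [179.78  -0.55  11.29] F [ 0.1  -0.17 -1.44] M [ 0.03 -0.02 -0.02] w 0.0138
need [-0.0009 -0.0003  0.0144] [ 0.1  -0.02 -0.07]
tip in fixture frame rel mouth [ 0.83 -0.26 -9.74] tilt [-0.09 -0.02 -0.07]
[ 0.51465882 -0.21400505  0.07525659]
```

View pics/o3.png

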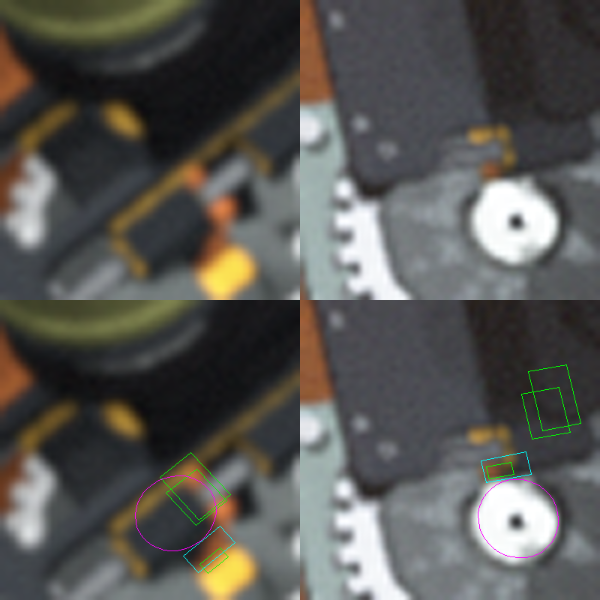

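>>> carry_out(increments="0 -0.0008 0 0.003 0 0 0; 0 -0.0006 0 0.003 0 0 0; 0 0 0 0.003 0 0 0; 0 0 0 0 0 0 0")

```text
time_s: 12.1
tool_pos: [0.5243, -0.2124, 0.2002]
tool_rot: [179.8, -0.6, 11.3]
force: [-0.3, 0.1, -2.1]
grip_width: 0.0137
```

```bash
python3 -c "
from ov import *
st(.195,.5247,-.2119);print(ov('o4'))"
```

```text
12.1 [ 0.5243 -0.2124  0.2002] [179.76  -0.58  11.28] F [-0.3   0.14 -2.08] M [ 0.01 -0.05  0.03] w 0.0137
need [ 0.0004 -0.0004  0.0052] [ 0.12 -0.05 -0.08]
tip in fixture frame rel mouth [ -0.37  -0.48 -19.  ] tilt [-0.12 -0.05 -0.07]
[ 0.51352165 -0.21445781  0.0659952 ]
```

>>> carry_out(increments="0 -0.0006 0 0.002 0 0 0; 0 0 0 0.002 0 0 0; 0 0 0 0.002 0 0 0; 0 0 0 0 0 0 0")

```text
time_s: 12.7
tool_pos: [0.524, -0.2126, 0.1942]
tool_rot: [179.7, -0.6, 11.3]
force: [-0.1, 0.0, -1.0]
grip_width: 0.0138
```

```bash
python3 -c "
from ov import *
st(.195,.5247,-.2119);print(ov('o5'));st(.19)"
```

```text
12.7 [ 0.524  -0.2126  0.1942] [179.73  -0.61  11.28] F [-0.05  0.03 -1.04] M [-0.02  0.07 -0.01] w 0.0138
need [ 0.0009 -0.0005 -0.0008] [ 0.15 -0.08 -0.08]
tip in fixture frame rel mouth [ -0.66  -0.71 -24.94] tilt [-0.15 -0.08 -0.07]
[ 0.51328352 -0.21474358  0.0600634 ]
12.8 [ 0.5241 -0.2126  0.1945] [179.72  -0.63  11.29] F [-0.4  -0.33 -1.27] M [0.03 0.05 0.03] w 0.0139
need [ 0.001  -0.0005  0.0045] [ 0.16 -0.09 -0.07]
```

>>> carry_out(increments="0 -0.0004 -0.0004 0.002 0.1 0 0; 0 0 0 0.002 0 0 0; 0 0 0 0.002 0 0 0; 0 0 0 0 0 0 0")

```text
time_s: 13.3
tool_pos: [0.523, -0.2127, 0.188]
tool_rot: [179.8, -0.5, 11.3]
force: [-0.1, 0.3, -1.3]
grip_width: 0.0135
```

```bash
python3 -c "
from ov import *
st(.195,.5247,-.2119);ov('o6')"
```

```text
13.3 [ 0.523  -0.2127  0.188 ] [179.82  -0.54  11.26] F [-0.06  0.29 -1.27] M [-0.03  0.21  0.06] w 0.0135
need [ 0.0019 -0.0004 -0.007 ] [ 0.06 -0.01 -0.1 ]
tip in fixture frame rel mouth [ -1.82  -0.41 -31.14] tilt [-0.06 -0.01 -0.09]
```

>>> carry_out(increments="0 0.0003 0 0.002 0 0 0; 0 0 0 0.002 0 0 0; 0 0 0 0.002 0 0 0; 0 0 0 0 0 0 0")

```text
time_s: 13.9
tool_pos: [0.5223, -0.2133, 0.1818]
tool_rot: [179.8, -0.4, 11.2]
force: [-2.1, -0.3, -0.1]
grip_width: 0.0135
```

```bash
python3 -c "
from ov import *
st(.195,.5247,-.2119);ov('o6');st(.19)"
```

```text
13.9 [ 0.5223 -0.2133  0.1818] [179.81  -0.39  11.23] F [-2.05 -0.29 -0.12] M [-0.05  0.51 -0.02] w 0.0135
need [ 0.0028 -0.0008 -0.0131] [ 0.07  0.15 -0.13]
tip in fixture frame rel mouth [ -3.    -0.86 -37.3 ] tilt [-0.07  0.15 -0.13]
14.0 [ 0.5222 -0.2133  0.1818] [179.81  -0.39  11.23] F [-1.85 -0.79 -1.88] M [-0.18  0.56  0.03] w 0.0141
need [ 0.003  -0.0007 -0.0082] [ 0.07  0.15 -0.13]
```

>>> carry_out(increments="0 -0.0003 -0.0004 0.0015 0 0 0; 0 0 0 0.0015 0 0 0; 0 0 0 0 0 0 0")

```text
time_s: 14.38
tool_pos: [0.5221, -0.2132, 0.1792]
tool_rot: [179.8, -0.4, 11.2]
force: [-2.4, -1.6, -0.6]
grip_width: 0.0133
```

```bash
python3 -c "
from ov import *
st(.195,.5247,-.2119);ov('o6');st(.19);ov('o7')"
```

```text
14.375 [ 0.5221 -0.2132  0.1792] [179.76  -0.42  11.23] F [-2.37 -1.55 -0.63] M [-0.18  0.55  0.01] w 0.0133
need [ 0.0029 -0.0007 -0.0158] [ 0.12  0.11 -0.13]
tip in fixture frame rel mouth [ -3.03  -0.85 -39.91] tilt [-0.11  0.11 -0.13]
14.475 [ 0.5221 -0.2132  0.1792] [179.76  -0.42  11.23] F [-3.55 -1.46 -0.3 ] M [-0.18  0.59  0.03] w 0.0135
need [ 0.0031 -0.0006 -0.0108] [ 0.11  0.11 -0.13]
tip in fixture frame rel mouth [ -3.01  -0.83 -39.93] tilt [-0.11  0.11 -0.13]
```

View pics/o7.png

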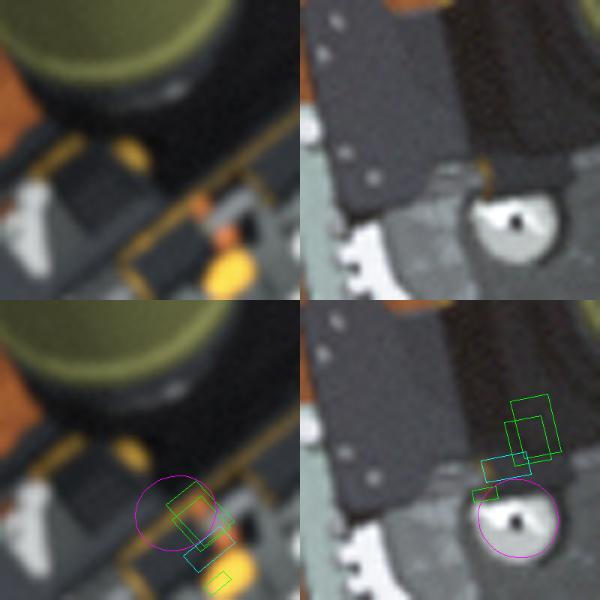

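>>> carry_out(increments="0 0 -0.0004 0.0015 0 0 0; 0 0 0 0.0015 0 0 0; 0 0 0 0 0 0 0")

```text
time_s: 14.95
tool_pos: [0.5221, -0.2129, 0.1764]
tool_rot: [179.7, -0.4, 11.2]
force: [-2.3, -0.5, 0.5]
grip_width: 0.0136
```

```bash
python3 -c "
from ov import *
st(.195,.5247,-.2119);ov('o6');st(.19);ov('o7')"
```

```text
14.95 [ 0.5221 -0.2129  0.1764] [179.75  -0.42  11.22] F [-2.27 -0.46  0.48] M [-0.19  0.72  0.02] w 0.0136
need [ 0.0029 -0.0004 -0.0186] [ 0.13  0.11 -0.14]
tip in fixture frame rel mouth [ -3.01  -0.62 -42.77] tilt [-0.13  0.11 -0.14]
15.05 [ 0.5221 -0.2129  0.1763] [179.75  -0.42  11.22] F [-2.89 -1.17  0.17] M [-0.17  0.62  0.05] w 0.0138
need [ 0.0032 -0.0003 -0.0137] [ 0.13  0.12 -0.14]
tip in fixture frame rel mouth [ -3.05  -0.6  -42.81] tilt [-0.13  0.12 -0.13]
```

>>> carry_out(increments="0.6 0 0 0 0 0 0; 0.6 0 0 0 0 0 0; 0.6 0 0 0 0 0 0; 0.6 0 0 0 0 0 0; 0.6 0 0 0 0 0 0; 0.6 0 0 -0.01 0 0 0; 0.6 0 0 -0.02 0 0 0; 0.6 0 0 -0.02 0 0 0; 0 0 0 0 0 0 0; 0 0 0 0 0 0 0")

```text
time_s: 16.4
tool_pos: [0.5243, -0.2115, 0.2302]
tool_rot: [179.7, -0.8, 11.3]
force: [-0.7, 0.2, -0.3]
grip_width: 0.0396
```

```bash
python3 -c "
from ov import *
st(.215,.5195,-.2133);o=get_obs();print(o['tool_pos'])
go('r1',140,205,320,145,50,8)"
```

```text
16.4 [ 0.5243 -0.2115  0.2302] [179.68  -0.85  11.3 ] F [-0.71  0.24 -0.3 ] M [0.06 0.01 0.02] w 0.0396
need [-0.0053  0.0007  0.0151] [ 0.2  -0.31 -0.06]
[ 0.52433522 -0.21153266  0.23022008]
```

View pics/r1.png

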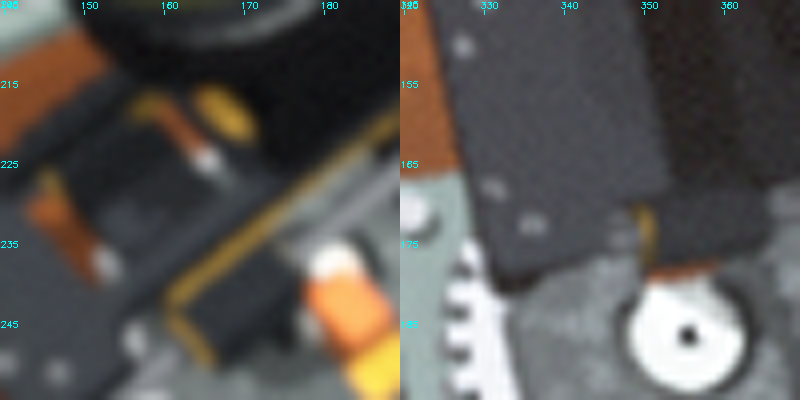

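```bash
python3 -c "
from ov import *
ko=np.array([.5221,-.2129,.1763]);
import numpy as np
Rz=Ro.from_euler('z',11.5,degrees=True)
d=read_camera('scene')
p=onz(d,182.9,242.4,.128);print(p, (Rz.inv().apply(p-np.array([.4951,-.2195,.085]))*1000))
m=masks_of('key',d);print([(k['confidence'],k['bbox']) for k in m])
"
```

```text
[ 0.52281614 -0.21566896  0.128     ] [27.92351568 -1.77157374 43.        ]
[(0.47, [369.9, 152.6, 378.9, 166.0]), (0.45, [356.7, 233.2, 378.9, 246.2])]
```

>>> carry_out(increments="0 -0.0042 0.001 0 0.2 -0.3 0; 0 0 0 0.005 0 0 0; 0 0 0 0.005 0 0 0; 0 0 0 0 0 0 0; 0 0 0 0 0 0 0")

```text
time_s: 17.23
tool_pos: [0.5194, -0.2132, 0.2175]
tool_rot: [-180.0, -0.4, 11.3]
force: [-0.3, -0.7, 0.1]
grip_width: 0.0006
```

```bash
python3 -c "
from ov import *
st(.2,.5203,-.2132)
go('r2',140,205,320,145,50,8)"
```

```text
17.225 [ 0.5194 -0.2132  0.2175] [-179.97   -0.37   11.31] F [-0.28 -0.71  0.07] M [-0.    0.01  0.03] w 0.0006
need [0.0007 0.0002 0.0175] [-0.15  0.17 -0.05]
```

View pics/r2.png

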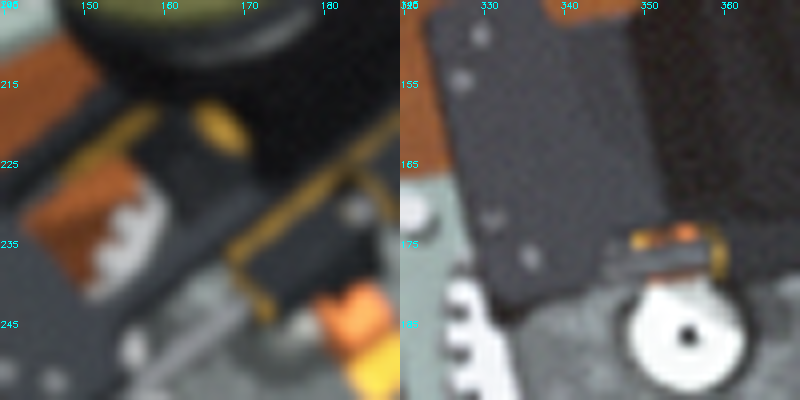

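>>> carry_out(increments="0 0.0007 0 0.005 -0.1 0.3 0; 0 0 0 0.005 0 0 0; 0 0 0 0.004 0 0 0; 0 0 0 0 0 0 0")

```text
time_s: 17.82
tool_pos: [0.5204, -0.213, 0.2026]
tool_rot: [179.9, -0.7, 11.3]
force: [-0.1, -0.4, 0.2]
grip_width: 0.0002
```

>>> carry_out(increments="0 0 0 0.001 0 0 0; 0 0 0 0.001 0 0 0; 0 0 0 0 0 0 0")

```text
time_s: 18.2
tool_pos: [0.5205, -0.213, 0.2007]
tool_rot: [179.9, -0.7, 11.3]
force: [-0.4, -0.2, -0.6]
grip_width: 0.0008
```

```bash
python3 -c "
from ov import *
st(.2,.5203,-.2132)"
```

```text
18.2 [ 0.5205 -0.213   0.2007] [179.91  -0.71  11.31] F [-0.44 -0.21 -0.65] M [-0.01  0.02 -0.  ] w 0.0008
need [-0.0002  0.0001  0.0006] [-0.03 -0.18 -0.05]
```

>>> carry_out(increments="0 0 0 0.001 0 -0.2 0; 0 0 0 0.001 0 0 0; 0 0 0 0.001 0 0 0; 0 0 0 0 0 0 0")

```text
time_s: 18.7
tool_pos: [0.5207, -0.213, 0.1976]
tool_rot: [179.9, -0.5, 11.3]
force: [0.5, -1.0, -0.1]
grip_width: 0.0008
```

>>> carry_out(increments="0 0 0 0.001 0 0 0; 0 0 0 0.001 0 0 0; 0 0 0 0 0 0 0")

```text
time_s: 19.08
tool_pos: [0.5207, -0.2131, 0.1955]
tool_rot: [179.9, -0.5, 11.3]
force: [-0.5, 0.6, 0.4]
grip_width: 0.0003
```

>>> carry_out(increments="0 0 0 0.001 0 0 0; 0 0 0 0.001 0 0 0; 0 0 0 0 0 0 0")

```text
time_s: 19.45
tool_pos: [0.5207, -0.2131, 0.1933]
tool_rot: [179.9, -0.5, 11.3]
force: [-0.4, 0.5, 0.3]
grip_width: 0.0005
```

>>> carry_out(increments="0 0 0 0.001 0 0 0; 0 0 0 0.001 0 0 0; 0 0 0 0 0 0 0")

```text
time_s: 19.82
tool_pos: [0.5207, -0.2131, 0.1912]
tool_rot: [179.9, -0.5, 11.3]
force: [1.3, -0.1, -0.0]
grip_width: 0.0003
```

```bash
python3 -c "
from ov import *
st(.2,.5203,-.2132)
go('r3',140,205,320,145,50,8)"
```

```text
19.825 [ 0.5207 -0.2131  0.1912] [179.89  -0.51  11.31] F [ 1.3  -0.1  -0.03] M [0.04 0.02 0.01] w 0.0003
need [-0.0003  0.0001 -0.0088] [-0.01  0.02 -0.05]
```

View pics/r3.png

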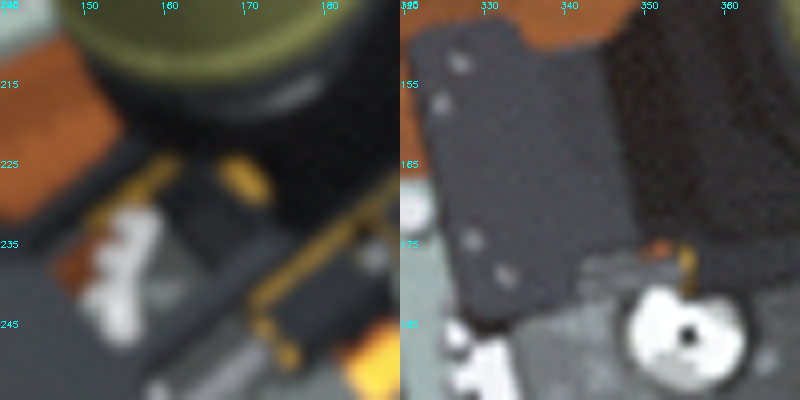

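>>> carry_out(increments="0 0 0 0.001 0 0 0; 0 0 0 0.001 0 0 0; 0 0 0 0.001 0 0 0; 0 0 0 0 0 0 0")

```text
time_s: 20.42
tool_pos: [0.521, -0.2137, 0.1899]
tool_rot: [179.8, -0.5, 11.3]
force: [-0.7, 0.0, 0.6]
grip_width: 0.0004
```

>>> carry_out(increments="0 0 0 0.001 0 0 0; 0 0 0 0.001 0 0 0; 0 0 0 0 0 0 0")

```text
time_s: 20.8
tool_pos: [0.5211, -0.2141, 0.1896]
tool_rot: [179.7, -0.6, 11.3]
force: [-1.5, -0.0, 1.4]
grip_width: 0.0005
```

```bash
python3 -c "
from ov import *
st(.2,.5203,-.2132)
go('r4',150,205,320,145,50,8)"
```

```text
20.8 [ 0.5211 -0.2141  0.1896] [179.72  -0.56  11.28] F [-1.48 -0.02  1.39] M [0.07 0.21 0.04] w 0.0005
need [-0.0005 -0.0009 -0.0104] [ 0.16 -0.02 -0.08]
```

View pics/r4.png

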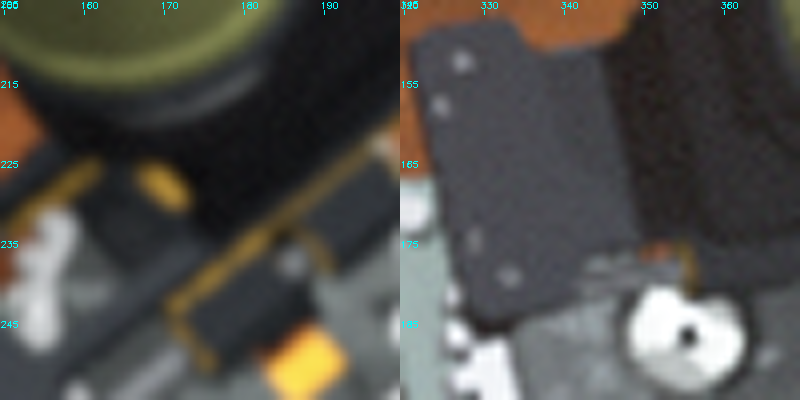

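>>> carry_out(increments="0 0 -0.0006 0.0015 0.1 0 0; 0 0 0 0.0015 0 0 0; 0 0 0 0.0015 0 0 0")

```text
time_s: 21.28
tool_pos: [0.5213, -0.2146, 0.1885]
tool_rot: [179.7, -0.6, 11.2]
force: [-4.4, 0.8, 10.8]
grip_width: 0.0007
```

```bash
python3 -c "
from ov import *
st(.2,.5207,-.2131)"
```

```text
21.275 [ 0.5213 -0.2146  0.1885] [179.65  -0.57  11.24] F [-4.42  0.81 10.79] M [ 0.25  1.05 -0.02] w 0.0007
need [-0.0002 -0.0015 -0.0115] [ 0.23 -0.04 -0.12]
```

>>> carry_out(increments="0 0 -0.0003 0.0008 0 0 0; 0 0 -0.0003 0.0008 0 0 0; 0 0 0 0.0008 0 0 0")

```text
time_s: 21.65
tool_pos: [0.5213, -0.2145, 0.1885]
tool_rot: [179.6, -0.6, 11.2]
force: [-3.4, 1.4, 8.2]
grip_width: 0.0003
```

```bash
python3 -c "
from ov import *
st(.2,.5207,-.2131);go('r5',150,205,320,145,50,8);st(.2)"
```

```text
21.65 [ 0.5213 -0.2145  0.1885] [179.56  -0.57  11.22] F [-3.4   1.37  8.24] M [ 0.27  0.73 -0.04] w 0.0003
need [-0.0002 -0.0014 -0.0115] [ 0.32 -0.03 -0.14]
21.75 [ 0.5213 -0.2145  0.1886] [179.56  -0.56  11.22] F [-3.43  1.1   7.93] M [ 0.18  0.82 -0.04] w 0.0002
need [ 0.0042 -0.0016 -0.0114] [ 0.32 -0.03 -0.14]
```

View pics/r5.png

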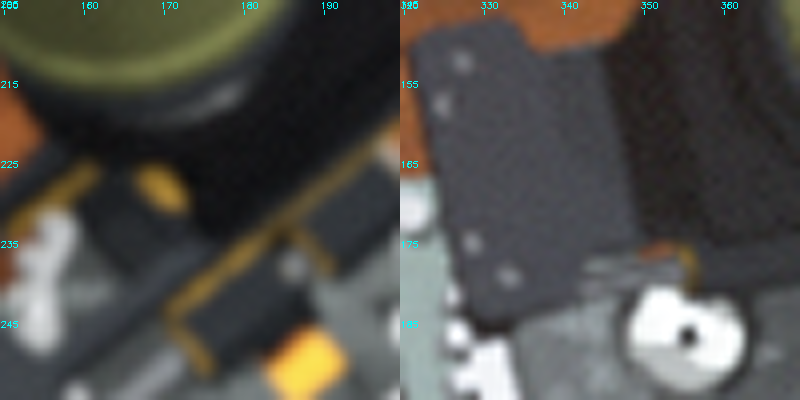

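>>> carry_out(increments="0 0 0 0.0012 0 0 0; 0 0 0 0.0012 0 0 0; 0 0 0 0.0012 0 0 0; 0 0 0 0.0012 0 0 0")

```text
time_s: 22.25
tool_pos: [0.5213, -0.2144, 0.1885]
tool_rot: [179.5, -0.5, 11.2]
force: [-4.1, 1.5, 10.1]
grip_width: 0.0004
```

```bash
python3 -c "
from ov import *
st(.2,.5207,-.2131)"
```

```text
22.25 [ 0.5213 -0.2144  0.1885] [179.48  -0.52  11.22] F [-4.07  1.54 10.12] M [ 0.33  0.97 -0.02] w 0.0004
need [-0.0003 -0.0013 -0.0115] [ 0.4   0.01 -0.14]
```

>>> carry_out(increments="0 0 0 0.0014 0.2 0 0; 0 0 0 0.0016 0.2 0 0; 0 0 0 0.0016 0 0 0; 0 0 0 0.0016 0 0 0")

```text
time_s: 22.75
tool_pos: [0.5216, -0.215, 0.1884]
tool_rot: [179.7, -0.5, 11.2]
force: [-5.4, 2.4, 12.8]
grip_width: 0.0001
```

```bash
python3 -c "
from ov import *
st(.2,.5207,-.2131)"
```

```text
22.75 [ 0.5216 -0.215   0.1884] [179.73  -0.5   11.2 ] F [-5.42  2.38 12.83] M [0.43 1.27 0.01] w 0.0001
need [-0.0004 -0.0019 -0.0116] [ 0.15  0.03 -0.16]
```

>>> carry_out(increments="0 -0.0005 -0.0003 0.0016 0 0 0; 0 -0.0005 -0.0003 0.0016 0 0 0; 0 -0.0005 -0.0003 0.0017 0 0 0")

```text
time_s: 23.12
tool_pos: [0.5212, -0.2148, 0.1884]
tool_rot: [179.5, -0.7, 11.2]
force: [-2.6, -0.4, 12.1]
grip_width: 0.0005
```

```bash
python3 -c "
from ov import *
st(.2,.5207,-.2131)"
```

```text
23.125 [ 0.5212 -0.2148  0.1884] [179.54  -0.66  11.19] F [-2.63 -0.43 12.1 ] M [0.23 0.93 0.03] w 0.0005
need [-0.0001 -0.0016 -0.0116] [ 0.34 -0.12 -0.17]
```

>>> carry_out(increments="0 -0.0005 -0.0002 0.0018 0 0 0; 0 -0.0005 -0.0002 0.0019 0 0 0; 0 -0.0005 -0.0002 0.0019 0 0 0; 0 -0.0004 -0.0002 0.0019 0 0 0")

```text
time_s: 23.62
tool_pos: [0.521, -0.2145, 0.1884]
tool_rot: [179.3, -0.9, 11.2]
force: [-5.0, 1.3, 13.4]
grip_width: 0.0005
```

```bash
python3 -c "
from ov import *
st(.2,.5207,-.2131)"
```

```text
23.625 [ 0.521  -0.2145  0.1884] [179.3   -0.85  11.2 ] F [-4.97  1.35 13.43] M [ 0.34  1.13 -0.04] w 0.0005
need [ 0.0001 -0.0013 -0.0116] [ 0.58 -0.32 -0.16]
```

>>> carry_out(increments="0 -0.0003 -0.0002 0.0021 0.2 0.1 0; 0 -0.0003 -0.0002 0.0021 0.2 0.1 0; 0 -0.0003 -0.0002 0.0021 0.1 0.1 0")

```text
time_s: 24.0
tool_pos: [0.5207, -0.215, 0.1882]
tool_rot: [179.6, -1.2, 11.2]
force: [-5.9, 1.1, 15.3]
grip_width: 0.0005
```

```bash
python3 -c "
from ov import *
st(.2,.5207,-.2131)"
```

```text
24.0 [ 0.5207 -0.215   0.1882] [179.59  -1.21  11.19] F [-5.9   1.12 15.25] M [ 0.37  1.38 -0.01] w 0.0005
need [ 0.0006 -0.0018 -0.0118] [ 0.29 -0.67 -0.18]
```

>>> carry_out(increments="0 0 0 -0.002 0 0 0; 0 0 0 -0.01 0 0 0; 0 0 0 -0.03 0 0 0; 0 0 0 -0.03 0 0.7 0; 0 0 0.06 -0.01 0 0 0; 0 0 0.06 0 0 0 0; 0 0 0 0 0 0 0")

```text
time_s: 24.88
tool_pos: [0.5439, -0.3342, 0.2736]
tool_rot: [179.6, -2.0, 11.4]
force: [0.2, 0.3, -0.3]
grip_width: 0.0004
```

```bash
python3 -c "
from ov import *
st(.2,.5207,-.2131)
go('v1',150,205,320,145,60,8)"
```

```text
24.875 [ 0.5439 -0.3342  0.2736] [179.56  -2.03  11.42] F [ 0.23  0.34 -0.27] M [0.07 0.1  0.03] w 0.0004
need [-0.0014 -0.1238  0.0727] [ 0.31 -1.5   0.05]
```

View pics/v1.png

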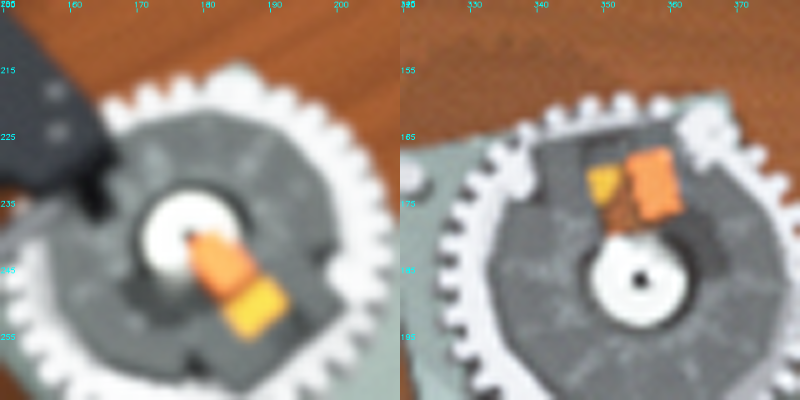

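```bash
cat > kf.py <<'E'
from ov import *
import pickle
from scipy.optimize import minimize
SH={"scene":(.4951,-.2195),"top":(.4927,-.2161)}
W=60;BX={"scene":(150,205),"top":(320,145)}
def verts(par,sh):
    x,y,d,tx,ty=par   # mm,mm,mm depth, tilt deg about x,y (fixture axes)
    F=Ro.from_euler("z",11.5,degrees=True);Tl=Ro.from_rotvec([tx,ty,0],degrees=True)
    o=[]
    for a,b,c,e in(((-2.5,19.5,86),(-2.5,19.5,72),0,0),((-2.5,14.5,72),(-2.5,2.5+d/6,d),0,0)):
        P=np.array([(X,Y,z) for lo,hi,z in(a,b) for X in(lo,hi) for Y in(-7,7)])
        P=Tl.apply(P-[0,0,d])+[18+x,y,0]   # rotate about hub-height point
        o.append(F.apply(P/1000)+np.array([*sh,.085]))
    return o
def mk(n,d,par,k=6):
    m=np.zeros((W*k,W*k),np.uint8)
    for P in verts(par,SH[n]):
        q=((proj(d,P)-BX[n]+.5)*k-.5);cv2.fillConvexPoly(m,cv2.convexHull(q.astype(np.float32)).astype(np.int32),255)
    return cv2.resize(cv2.GaussianBlur(m,(0,0),.6*k),(W,W),interpolation=cv2.INTER_AREA)/255.
def run(tag):
    D={n:read_camera(n) for n in SH};A={}
    for n,d in D.items():
        x,y=BX[n];c=d["img"][y:y+W,x:x+W].astype(float)
        # copper: hue between yellow and wood; saturation
        hsv=cv2.cvtColor(c.astype(np.uint8),cv2.COLOR_BGR2HSV);h=hsv[...,0].astype(float);s=hsv[...,1].astype(float)
        a=np.clip((s-80)/100,0,1)*np.clip((17.5-h)/4,0,1)
        yy,xx=np.mgrid[0:W,0:W];
        u=proj(d,np.array([[SH[n][0]+.027,SH[n][1]+.004,.11]]))[0]-BX[n]
        a=a*(np.hypot(xx-u[0],yy-u[1])<16);A[n]=a
    def sc(p,ns=("scene","top")): return -sum(np.corrcoef(mk(n,D[n],p).ravel(),A[n].ravel())[0,1] for n in ns)
    best=None
    for d0 in(45,50,55,60):
        r=minimize(sc,[0,0,d0,0,0],method="Nelder-Mead",options=dict(initial_simplex=np.array([[0,0,d0,0,0]]*6)+np.vstack([np.zeros(5),np.diag([2,2,4,3,3])]),maxiter=400))
        print(d0,r.fun,r.x.round(2))
        if best is None or r.fun<best.fun: best=r
    r2=minimize(lambda q:sc([0,q[0],q[1],0,0]),[0,52],method="Nelder-Mead",options=dict(initial_simplex=[[0,0+0.,52][1:],[2,52],[0,57]]));print("upright",r2.fun,r2.x)
    out=[]
    for n,d in D.items():
        x,y=BX[n];im=cv2.resize(d["img"][y:y+W,x:x+W],None,fx=6,fy=6,interpolation=cv2.INTER_CUBIC)
        for p,col in((best.x,(0,255,0)),([0,r2.x[0],r2.x[1],0,0],(255,0,255))):
            for P in verts(p,SH[n]):
                q=((proj(d,P)-BX[n]+.5)*6-.5);cv2.polylines(im,[cv2.convexHull(q.astype(np.float32)).astype(np.int32)],True,col,1)
        out.append(np.vstack([im,cv2.cvtColor(cv2.resize((A[n]*255).astype(np.uint8),(360,360)),cv2.COLOR_GRAY2BGR)])[:, :360])
    cv2.imwrite(f"pics/{tag}.png",cv2.resize(np.hstack(out),(600,600)))
if __name__=="__main__":
    import sys;run(sys.argv[1])
E
python3 kf.py kf1
```

```text
45 -1.5756077636251349 [ 0.06 -2.16 50.5   1.   -1.34]
50 -1.575576474198603 [-0.4  -1.52 50.48  2.27 -0.6 ]
55 -1.5738062710634257 [ 0.33 -1.67 50.83  2.22 -1.51]
60 -1.5653542748919702 [-0.42 -1.08 51.64  4.31 -0.44]
upright -1.5712498204654388 [-2.34517026 49.79726088]
```

View pics/kf1.png

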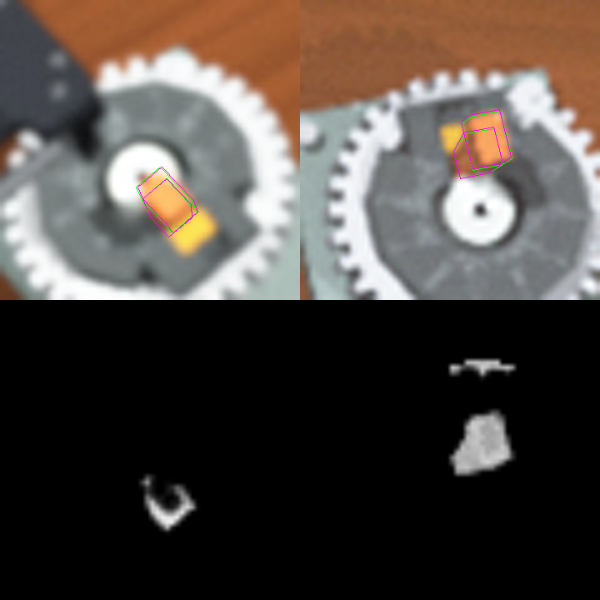

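```bash
python3 -c "
from h import *
from cell import *
print(need(get_obs(),[.5203,-.2135,.25],11.3))"
```

```text
(array([-0.002 , -0.1159,  0.0237]), array([ 0.28, -2.1 ,  0.66]))
```

>>> carry_out(increments="0 0 -0.058 0 0.3 -2 0.5; 0 -0.002 -0.056 0 0 0 0; 0 0 0 0.02 0 0 0; 0 0 0 0 0 0 0")

```text
time_s: 25.58
tool_pos: [0.5196, -0.2053, 0.2543]
tool_rot: [180.0, -0.1, 12.0]
force: [-0.6, -0.4, -0.1]
grip_width: 0.0001
```

```bash
python3 -c "
from h import *
from cell import *
o=get_obs();print(o['tool_pos'],o['tool_rot'],o['force'],need(o,[.5203,-.2135,.20],11.3))"
```

```text
[ 0.51957259 -0.20530208  0.25426454] [ 1.79999146e+02 -9.60990395e-02  1.19563493e+01] [-0.63595574 -0.44160907 -0.10494864] (array([-0.0011,  0.0082,  0.0543]), array([ 0.  , -0.1 ,  0.66]))
```

>>> carry_out(increments="0 -0.001 0.008 0.02 0 0 0.6; 0 0 0 0.02 0 0 0; 0 0 0 0.008 0 0 0; 0 0 0 0 0 0 0")

```text
time_s: 26.08
tool_pos: [0.5207, -0.2157, 0.2043]
tool_rot: [179.9, -0.1, 11.2]
force: [0.6, -0.1, 0.0]
grip_width: 0.0003
```

```bash
python3 -c "
from h import *
from cell import *
o=get_obs();print(o['tool_pos'],o['tool_rot'],o['force'],need(o,[.5203,-.2135,.189],11.3))"
```

```text
[ 0.5206802  -0.21571111  0.204276  ] [ 1.79917814e+02 -1.47412511e-01  1.11872301e+01] [ 0.62648557 -0.05074162  0.01996713] (array([ 0.    , -0.0023,  0.0153]), array([ 0.08, -0.15, -0.11]))
```

>>> carry_out(increments="0 0 -0.0022 0.006 0 -0.1 0; 0 0 0 0.004 0 0 0; 0 0 0 0.003 0 0 0; 0 0 0 0 0 0 0")

```text
time_s: 26.58
tool_pos: [0.521, -0.2141, 0.1916]
tool_rot: [179.8, -0.1, 11.1]
force: [-0.5, -0.4, 0.9]
grip_width: 0.0001
```

>>> carry_out(increments="0 -0.0002 -0.0002 0.001 0 0 0; 0 -0.0002 -0.0002 0.001 0 0 0; 0 -0.0002 -0.0002 0.001 0 0 0")

```text
time_s: 26.95
tool_pos: [0.5206, -0.2137, 0.189]
tool_rot: [179.8, -0.2, 11.1]
force: [-0.7, 0.6, -0.2]
grip_width: 0.0006
```

```bash
python3 -c "
from h import *
from cell import *
o=get_obs();print(o['tool_pos'],o['tool_rot'],o['force'],need(o,[.5203,-.2135,.189],11.3))"
```

```text
[ 0.52059408 -0.2137027   0.18899983] [179.80782336  -0.19443397  11.1463125 ] [-0.72370505  0.62268828 -0.1757227 ] (array([-0.0002, -0.0003, -0.    ]), array([ 0.19, -0.19, -0.15]))
```

>>> carry_out(increments="0 -0.0002 -0.0002 0.001 0.1 -0.1 0; 0 -0.0002 -0.0002 0.001 0 0 0; 0 -0.0003 -0.0002 0.001 0 0 0")

```text
time_s: 27.32
tool_pos: [0.5205, -0.2136, 0.1884]
tool_rot: [179.8, -0.2, 11.1]
force: [-1.2, 0.6, 6.2]
grip_width: 0.0003
```

```bash
cat > s.py <<'E'
from h import *
from cell import *
o=get_obs();print(o['tool_pos'].round(5),o['tool_rot'].round(2),o['force'].round(2),o['wrist_torque'].round(2),need(o,[.5203,-.2135,.189],11.3))
E
python3 s.py
```

```text
[ 0.52047 -0.21359  0.18836] [ 1.7981e+02 -1.7000e-01  1.1140e+01] [-1.2   0.59  6.17] [0.2  0.36 0.04] (array([-0.0002, -0.0001, -0.0006]), array([ 0.19, -0.17, -0.16]))
```

Clean contact at the same height. Build up.

>>> carry_out(increments="0 -0.0005 -0.0003 0.0013 0 -0.1 0; 0 -0.0005 -0.0003 0.0015 0 -0.1 0; 0 -0.0005 -0.0003 0.0015 0 -0.1 0")

```text
time_s: 27.7
tool_pos: [0.5205, -0.2133, 0.1883]
tool_rot: [179.6, -0.1, 11.1]
force: [-1.7, 0.2, 7.0]
grip_width: 0.0007
```

```bash
python3 s.py
```

```text
[ 0.52054 -0.21332  0.18833] [ 1.7962e+02 -9.0000e-02  1.1140e+01] [-1.67  0.22  7.02] [0.22 0.41 0.07] (array([-0.0003,  0.0001, -0.0007]), array([ 0.38, -0.09, -0.16]))
```

>>> carry_out(increments="0 -0.0005 0 0.0018 0.1 -0.1 0; 0 -0.0005 0 0.002 0.1 0 0; 0 -0.0005 0 0.002 0 0 0")

```text
time_s: 28.08
tool_pos: [0.5205, -0.2135, 0.1883]
tool_rot: [179.7, -0.2, 11.1]
force: [-4.5, 0.9, 10.6]
grip_width: 0.0003
```

```bash
python3 s.py
```

```text
[ 0.52053 -0.21348  0.18828] [ 1.7967e+02 -1.5000e-01  1.1140e+01] [-4.51  0.91 10.6 ] [ 0.43  0.83 -0.01] (array([-0.0002, -0.    , -0.0007]), array([ 0.33, -0.15, -0.16]))
```

>>> carry_out(increments="0 -0.0015 0 0.002 0.1 0 0; 0 -0.0015 0 0.0022 0.1 0 0; 0 -0.001 0 0.0022 0 0 0")

```text
time_s: 28.45
tool_pos: [0.52, -0.2136, 0.1883]
tool_rot: [179.7, -0.6, 11.2]
force: [-2.9, 1.1, 11.4]
grip_width: 0.0003
```

```bash
python3 s.py
```

```text
[ 0.51998 -0.21356  0.18827] [179.66  -0.6   11.2 ] [-2.92  1.1  11.42] [ 0.49  0.77 -0.04] (array([ 0.0003,  0.    , -0.0007]), array([ 0.34, -0.6 , -0.1 ]))
```

>>> carry_out(increments="0 -0.0008 0 0.0026 0.1 -0.2 0; 0 -0.0008 0 0.0028 0.1 -0.2 0; 0 -0.0008 0 0.0028 0 -0.2 0")

```text
time_s: 28.82
tool_pos: [0.5204, -0.2135, 0.1882]
tool_rot: [179.6, -0.3, 11.2]
force: [-3.6, 2.1, 14.2]
grip_width: 0.0006
```

```bash
python3 s.py
```

```text
[ 0.52036 -0.21349  0.18823] [179.64  -0.31  11.23] [-3.63  2.12 14.18] [ 0.61  0.98 -0.03] (array([-0.0001,  0.    , -0.0008]), array([ 0.36, -0.31, -0.07]))
```

>>> carry_out(increments="0 -0.0008 0 0.003 0.1 -0.1 0; 0 -0.0008 0 0.003 0.1 -0.1 0; 0 -0.0008 0 0.003 0 -0.1 0; 0 -0.0008 0 0.003 0 -0.1 0")

```text
time_s: 29.32
tool_pos: [0.5204, -0.2134, 0.1882]
tool_rot: [179.5, -0.3, 11.3]
force: [-4.2, 2.6, 16.7]
grip_width: 0.0003
```

```bash
python3 s.py
```

```text
[ 0.52043 -0.21335  0.18819] [179.53  -0.27  11.28] [-4.21  2.59 16.66] [ 0.63  1.15 -0.07] (array([-0.0001,  0.0001, -0.0008]), array([ 0.47, -0.27, -0.02]))
```

>>> carry_out(increments="0 -0.0008 0 0.0028 0.1 -0.1 0; 0 -0.0008 0 0.0028 0 -0.1 0; 0 0 0 0.001 0 0 0; 0 0 0 -0.002 0 0 0; 0 0 0 -0.01 0 0 0; 0 0 0 -0.03 0 0 0; 0 0 0 -0.03 0 0 0; 0 0 0.06 -0.01 0 0 0; 0 0 0.06 0 0 0 0; 0 0 0.06 0 0 0 0; 0 0 0 0 0 0 0")

```text
time_s: 30.7
tool_pos: [0.5574, -0.3932, 0.2768]
tool_rot: [179.3, -0.4, 11.5]
force: [0.2, -0.2, 0.0]
grip_width: 0.0006
```

```bash
python3 - <<'E'
from look import *
for n,x,y in(("scene",160,215),("top",335,155)):
    d=read_camera(n);crop(d["img"],x,y,40,40,10,f"pics/w_{n}.png")
    if n=="scene":import pickle;D={}
    D[n]=d
pickle.dump(D,open("dv.pkl","wb"))
cv2.imwrite("pics/w.png",np.hstack([cv2.imread(f"pics/w_{n}.png") for n in("scene","top")]))
E
```

```text
(no output)
```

View pics/w.png

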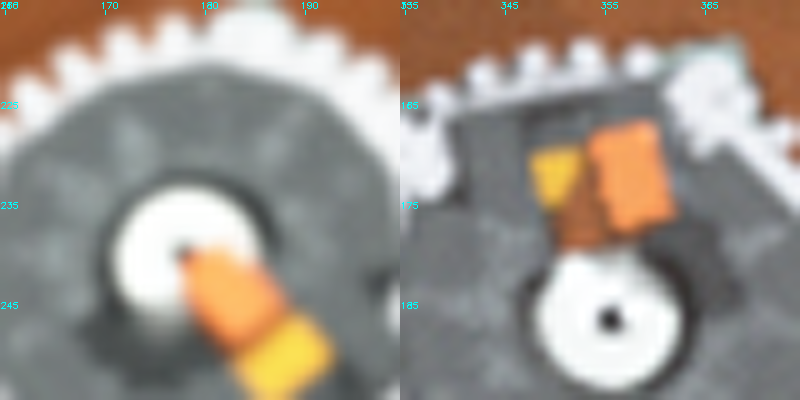

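```bash
python3 - <<'E'
from h import *
import pickle
D=pickle.load(open("dv.pkl","rb"));S,T=D["scene"],D["top"]
f=lambda c,x0,y0:((c[0]+.5)/10-.5+x0,(c[1]+.5)/10-.5+y0)
F=Ro.from_euler("z",11.5,degrees=True);sh=np.array([.4937,-.218,.085])
Q=[]
for n,s,t in(("o+",(287,303),(190,138)),("o-",(240,350),(255,122)),("i-",(182,262),(278,213)),("i+",(225,245),(212,232))):
    p,g=tri(S,f(s,160,215),T,f(t,335,155));q=F.inv().apply(p-sh)*1000;Q.append(q);print(n,q.round(1),round(g*1000,1))
Q=np.array(Q);print(Q.mean(0))
# yaw and tilt from head edge directions
v=(Q[0]+Q[1]-Q[2]-Q[3])/2;print(v,np.degrees(np.arctan2(v[1],v[0])),np.degrees(np.arctan2(v[2],v[0])))
w=(Q[0]-Q[1]-Q[2]+Q[3])/2;print(w)
E
python3 kf.py kf2
```

```text
o+ [36.2  4.1 29. ] 1.3
o- [ 37.3 -10.8  28.9] 0.4
i- [15.  -8.4 35.9] 0.5
i+ [14.6  3.3 25.9] 1.2
[25.78432098 -2.963442   29.92123925]
[21.95292418 -0.79247293 -1.92694577] -2.0674078172618997 -5.0163529851888535
[-0.76798599 13.31815209 -4.98530467]
45 -1.6298484936827098 [-0.29 -1.81 50.94  1.14 -0.51]
50 -1.6294640690319422 [-0.07 -1.52 50.31  2.36 -0.85]
55 -1.6253885149033303 [-0.13 -1.23 51.13  3.53 -0.51]
60 -1.6222626655913719 [ 0.09 -0.95 50.55  3.85 -0.66]
upright -1.6269322935375554 [-2.32618713 49.33081818]
```

```bash
python3 - <<'E'
from h import *
import pickle
D=pickle.load(open("dv.pkl","rb"));S,T=D["scene"],D["top"]
f=lambda c,x0,y0:((c[0]+.5)/10-.5+x0,(c[1]+.5)/10-.5+y0)
F=Ro.from_euler("z",11.5,degrees=True)
def q(d,p,z,sh): return (F.inv().apply(onz(d,*p,z)-np.array([*sh,.085]))*1000).round(1)
t=(.4927,-.2161);s=(.4951,-.2195)
for z in(.1165,.1185):
  print("top head",[q(T,f(c,335,155),z,t)[:2] for c in((190,138),(255,122),(278,213),(212,232))])
  print("scene head",[q(S,f(c,160,215),z,s)[:2] for c in((287,303),(240,350),(182,262),(225,245))])
print("hub foot",q(T,f((158,250),335,155),.085,t), "liner +y corner",q(T,f((133,152),335,155),.085,t),q(T,f((150,205),335,155),.085,t))
for n,d,sh in(("top",T,t),("scene",S,s)):
  x0,y0=(335,155) if n=="top" else (160,215)
  for yk,tx in((0,0),(-1.5,0),(-1.5,2),(-1.5,4)):
    P=np.array([(19.5,7,86),(19.5,-7,86),(-2.5,-7,86),(-2.5,7,86),(-2.5,7,52),(6.5,7,52)])-[0,0,52]
    P=Ro.from_rotvec([tx,0,0],degrees=True).apply(P)+[18.5,yk,0]
    u=proj(d,F.apply(P/1000)+np.array([*sh,.085]));print(n,yk,tx,((u-[x0,y0]+.5)*10-.5).round(0).astype(int).tolist())
E
```

```text
top head [array([36.7,  3.3]), array([ 37.6, -11.9]), array([ 16.2, -12.1]), array([14.7,  3.4])]
scene head [array([35.7,  4.9]), array([37.2, -9.6]), array([12.2, -5.8]), array([15.6,  3.7])]
top head [array([36.3,  3.9]), array([ 37.2, -11.3]), array([ 15.8, -11.5]), array([14.4,  4. ])]
scene head [array([36.5,  4.6]), array([38. , -9.9]), array([13.1, -6.1]), array([16.4,  3.4])]
hub foot [17.9  7.3 -0. ] liner +y corner [41.8  7.7 -0. ] [28.7  6.7 -0. ]
top 0 0 [[176, 133], [236, 122], [259, 215], [198, 227], [161, 258], [152, 220]]
top -1.5 0 [[182, 132], [243, 120], [266, 214], [205, 226], [167, 256], [158, 219]]
top -1.5 2 [[187, 130], [248, 120], [270, 214], [210, 225], [168, 256], [159, 219]]
top -1.5 4 [[193, 129], [252, 119], [275, 213], [215, 223], [168, 256], [159, 219]]
scene 0 0 [[299, 300], [250, 341], [187, 273], [236, 232], [258, 291], [283, 318]]
scene -1.5 0 [[294, 304], [245, 345], [182, 277], [231, 237], [253, 295], [278, 322]]
scene -1.5 2 [[290, 307], [241, 349], [178, 281], [227, 240], [252, 295], [277, 321]]
scene -1.5 4 [[285, 310], [237, 353], [174, 285], [222, 243], [252, 294], [277, 321]]
```

```bash
python3 - <<'E'
import cv2,numpy as np
a=cv2.imread("pics/w_top.png");cv2.imwrite("pics/w3.png",cv2.resize(a[100:280,110:300],None,fx=3.2,fy=3.2,interpolation=cv2.INTER_CUBIC))
E
```

```text
(no output)
```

View pics/w3.png

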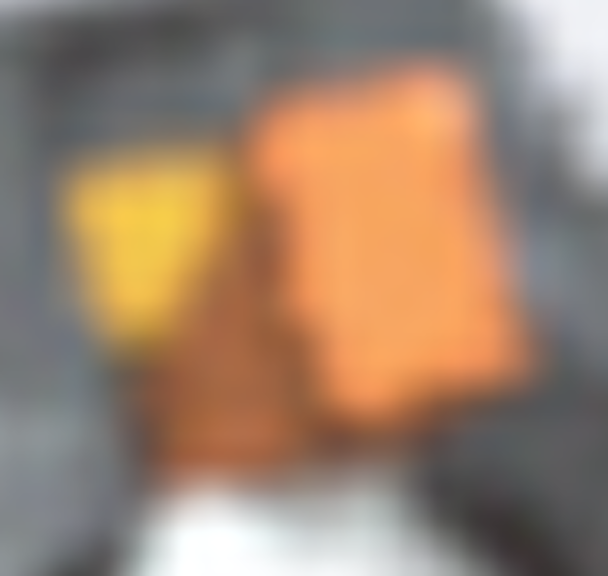

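```bash
cat > s2.py <<'E'
from h import *
from cell import *
import sys
z=float(sys.argv[1])
o=get_obs();R=Ro.from_euler("xyz",o["tool_rot"],degrees=True);G=Ro.from_euler("xyz",[179.9,-.4,11.36],degrees=True)
print(o['time_s'],o['tool_pos'].round(5),o['tool_rot'].round(2),o['force'].round(2),o['wrist_torque'].round(2),round(o['grip_width'],4))
print(R.inv().apply(np.array([.5210,-.2126,z])-o["tool_pos"]).round(4),(R.inv()*G).as_rotvec(degrees=True).round(2))
E
python3 s2.py .22
```

```text
30.9 [ 0.55989 -0.38477  0.27843] [179.45  -0.52  12.11] [ 0.89  0.09 -0.63] [ 0.02 -0.03 -0.01] 0.0004
[-0.0025 -0.1771  0.0567] [ 0.44 -0.13  0.75]
```

>>> carry_out(increments="0.7 -0.001 -0.058 0 0.4 -0.1 0.7; 0.7 -0.001 -0.058 0 0 0 0; 0.7 0 -0.056 0 0 0 0; 0.7 0 0 0.015 0 0 0; 0.7 0 0 0.015 0 0 0; 0.7 0 0 0 0 0 0", force=30)

```text
time_s: 31.65
tool_pos: [0.5224, -0.2036, 0.248]
tool_rot: [179.7, -0.6, 12.1]
force: [0.7, 0.8, 0.1]
grip_width: 0.0524
```

```bash
python3 s2.py .22
```

```text
31.65 [ 0.52236 -0.20359  0.24797] [179.7   -0.55  12.07] [0.69 0.76 0.13] [ 0.05  0.02 -0.01] 0.0524
[-0.0035  0.0084  0.028 ] [ 0.2  -0.16  0.71]
```

>>> carry_out(increments="0.7 -0.003 0.0084 0.02 0.2 -0.1 0.7; 0.7 0 0 0.02 0 0 0; 0.7 0 0 0.01 0 0 0; 0.7 0 0 0 0 0 0")

```text
time_s: 32.15
tool_pos: [0.5207, -0.2182, 0.1934]
tool_rot: [180.0, -0.3, 10.9]
force: [0.5, 0.1, 0.1]
grip_width: 0.0609
```

```bash
python3 s2.py .169
```

```text
32.15 [ 0.52071 -0.21817  0.19338] [179.95  -0.34  10.9 ] [0.48 0.12 0.07] [ 0.01  0.08 -0.01] 0.0609
[ 0.0012 -0.0054  0.0244] [-0.05  0.06 -0.46]
```

>>> carry_out(increments="0.7 0.001 -0.0048 0.012 0 0 -0.4; 0.7 0 0 0.01 0 0 0; 0.7 0 0 0 0 0 0")

```text
time_s: 32.52
tool_pos: [0.5214, -0.2134, 0.1705]
tool_rot: [179.9, -0.4, 11.3]
force: [1.1, -0.1, -1.0]
grip_width: 0.0609
```

```bash
python3 s2.py .169
```

```text
32.525 [ 0.52137 -0.21342  0.17048] [179.92  -0.4   11.3 ] [ 1.08 -0.11 -0.96] [-0.02 -0.   -0.05] 0.0609
[-0.0002 -0.0009  0.0015] [-0.02  0.   -0.06]
```

>>> carry_out(increments="0.2 0 -0.0008 0 0 0 0; 0.1 0 0 0 0 0 0; 0 0 0 0 0 0 0; 0 0 0 0 0 0 0; 0 0 0 0 0 0 0; 0 0 0 0 0 0 0; 0 0 0 0 0 0 0", force=45)

```text
time_s: 33.4
tool_pos: [0.5222, -0.2135, 0.1721]
tool_rot: [179.8, -0.5, 11.3]
force: [-0.1, 0.2, 0.8]
grip_width: 0.0137
```

```bash
python3 s2.py .169
```

```text
33.4 [ 0.52216 -0.2135   0.17212] [179.76  -0.54  11.28] [-0.07  0.18  0.84] [ 0.06 -0.02  0.06] 0.0137
[-0.001  -0.0011  0.0031] [ 0.14 -0.14 -0.08]
```

>>> carry_out(increments="0 0 0 -0.0015 0 0 0; 0 0 0 -0.0015 0 0 0; 0 0 0 -0.0015 0 0 0")

```text
time_s: 33.78
tool_pos: [0.522, -0.2133, 0.1723]
tool_rot: [179.8, -0.6, 11.3]
force: [4.8, -2.1, -10.9]
grip_width: 0.0135
```

```bash
python3 s2.py .169
```

```text
33.775 [ 0.52201 -0.21335  0.17226] [179.84  -0.56  11.32] [  4.77  -2.11 -10.95] [-0.57 -1.1   0.02] 0.0135
[-0.0009 -0.0009  0.0033] [ 0.06 -0.16 -0.04]
```

>>> carry_out(increments="0 0 0 0 0 0 0; 0.5 0 0 0 0 0 0; 0.5 0 0 0 0 0 0; 0.5 0 0 0 0 0 0; 0.5 0 0 0 0 0 0; 0.5 0 0 -0.02 0 0 0; 0.5 0 0 -0.03 0 0 0; 0.5 0 0 -0.03 0 0 0; 0 0 0.06 0 0 0 0; 0 0 0.06 0 0 0 0; 0 0 0.04 0 0 0 0; 0 0 0 0 0 0 0")

```text
time_s: 35.28
tool_pos: [0.5541, -0.3725, 0.2575]
tool_rot: [179.8, -0.6, 11.5]
force: [-0.3, 0.5, -0.6]
grip_width: 0.0117
```

```bash
python3 - <<'E'
from look import *
import pickle
D={}
for n,x,y in(("scene",160,215),("top",335,155)):
    d=read_camera(n);crop(d["img"],x,y,40,40,10,f"pics/w_{n}.png");D[n]=d
pickle.dump(D,open("dv2.pkl","wb"))
cv2.imwrite("pics/w4.png",np.hstack([cv2.imread(f"pics/w_{n}.png") for n in("scene","top")]))
E
python3 kf.py kf3; python3 s2.py .2
```

```text
45 -1.630004848157162 [-0.24 -1.21 50.21 -0.23 -0.52]
50 -1.626171260179162 [ 0.14 -0.68 51.09  1.24 -0.51]
55 -1.6251462765243756 [ 0.12 -0.8  50.37  1.61 -0.26]
60 -1.6289576392888456 [-0.2  -1.15 51.54  0.36 -0.63]
upright -1.627296229981284 [-1.09570312 49.98095703]
35.475 [ 0.55569 -0.36632  0.2584 ] [179.9   -0.64  11.98] [-0.41 -0.3   0.63] [ 0.08  0.02 -0.  ] 0.0019
[-0.0027 -0.1577  0.0581] [-0.   -0.24  0.61]
```

View pics/w4.png

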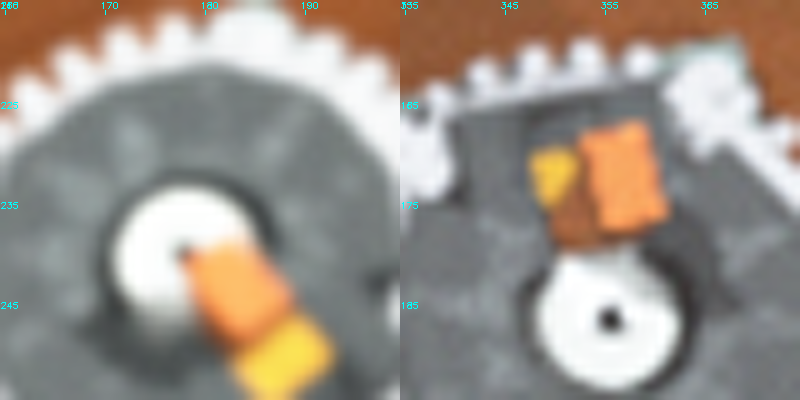

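>>> carry_out(increments="0 -0.001 -0.054 0 0 -0.2 0.6; 0 -0.001 -0.053 0 0 0 0; 0 0 -0.042 0.01 0 0 0; 0 0 0 0.02 0 0 0; 0 0 0 0 0 0 0")

```text
time_s: 36.1
tool_pos: [0.5231, -0.2073, 0.229]
tool_rot: [179.8, -0.5, 12.1]
force: [-0.3, -0.4, 0.7]
grip_width: 0.0004
```

```bash
sed -i 's/-.2135,.189/-.2130,.189/' s.py; python3 s.py
```

```text
[ 0.52305 -0.20729  0.229  ] [179.83  -0.54  12.06] [-0.29 -0.42  0.67] [-0.03  0.05  0.03] (array([-0.0043,  0.0049,  0.04  ]), array([ 0.17, -0.54,  0.76]))
```

>>> carry_out(increments="0 -0.004 0.004 0.012 0.2 -0.5 0.7; 0 0 0 0.012 0 0 0; 0 0 0 0.005 0 0 0; 0 0 0 0 0 0 0")

```text
time_s: 36.6
tool_pos: [0.5204, -0.213, 0.1994]
tool_rot: [180.0, -0.1, 11.3]
force: [1.4, 0.5, -0.2]
grip_width: 0.0005
```

```bash
python3 s.py
```

```text
[ 0.52042 -0.21299  0.19937] [ 1.7998e+02 -9.0000e-02  1.1260e+01] [ 1.36  0.45 -0.19] [0.01 0.06 0.01] (array([-0.0001, -0.    ,  0.0104]), array([ 0.02, -0.09, -0.04]))
```

Well aligned. Going down onto the head.

>>> carry_out(increments="0 0 0 0.004 0 0 0; 0 0 0 0.003 0 0 0; 0 0 -0.0001 0.0015 0 0 0; 0 -0.0002 -0.0002 0.001 0 0 0; 0 -0.0002 -0.0002 0.001 0 0 0")

```text
time_s: 37.22
tool_pos: [0.5205, -0.213, 0.1889]
tool_rot: [179.9, -0.2, 11.2]
force: [0.8, 0.0, -0.1]
grip_width: 0.0007
```

```bash
python3 s.py
```

```text
[ 0.52047 -0.21301  0.18887] [ 1.7995e+02 -1.6000e-01  1.1230e+01] [ 0.81  0.02 -0.12] [-0.01  0.01  0.01] (array([-0.0002, -0.    , -0.0001]), array([ 0.05, -0.16, -0.07]))
```

>>> carry_out(increments="0 -0.0003 -0.0003 0.001 0 0 0; 0 -0.0004 -0.0003 0.001 0 0 0; 0 -0.0004 -0.0003 0.0012 0 0 0")

```text
time_s: 37.6
tool_pos: [0.5202, -0.2127, 0.1883]
tool_rot: [179.8, -0.3, 11.2]
force: [-1.5, 0.7, 6.5]
grip_width: 0.0004
```

```bash
python3 s.py
```

```text
[ 0.52017 -0.21275  0.18831] [179.81  -0.29  11.23] [-1.5   0.67  6.53] [0.15 0.42 0.01] (array([ 0.0001,  0.0003, -0.0007]), array([ 0.19, -0.29, -0.07]))
```

>>> carry_out(increments="0 -0.0006 0 0.0016 0.1 -0.1 0; 0 -0.0006 0 0.002 0.1 -0.1 0; 0 -0.0007 0 0.0022 0 -0.1 0; 0 -0.0007 0 0.0022 0 -0.1 0")

```text
time_s: 38.1
tool_pos: [0.5203, -0.2131, 0.1881]
tool_rot: [179.7, -0.2, 11.3]
force: [-2.9, 2.5, 10.9]
grip_width: 0.0004
```

```bash
python3 s.py
```

```text
[ 0.52034 -0.2131   0.18811] [179.74  -0.24  11.25] [-2.91  2.53 10.86] [0.4  0.73 0.  ] (array([-0.    , -0.0001, -0.0009]), array([ 0.26, -0.24, -0.05]))
```

>>> carry_out(increments="0 -0.0008 -0.0003 0.0026 0.1 -0.1 0; 0 -0.0008 -0.0003 0.0028 0.1 -0.1 0; 0 -0.0008 -0.0003 0.0028 0 -0.1 0; 0 -0.0008 -0.0003 0.0028 0 -0.1 0")

```text
time_s: 38.6
tool_pos: [0.5204, -0.2133, 0.1878]
tool_rot: [179.5, -0.3, 11.3]
force: [-2.7, 1.0, 13.1]
grip_width: 0.0001
```

```bash
python3 s.py
```

```text
[ 0.52038 -0.21333  0.18783] [179.49  -0.28  11.25] [-2.72  1.01 13.12] [0.37 0.89 0.01] (array([-0.    , -0.0003, -0.0012]), array([ 0.51, -0.28, -0.05]))
```

>>> carry_out(increments="0 -0.0008 -0.0002 0.003 0.2 -0.1 0; 0 -0.0008 -0.0002 0.003 0.2 -0.1 0; 0 -0.0008 -0.0002 0.003 0.1 -0.1 0; 0 -0.0008 -0.0002 0.003 0.1 -0.1 0")

```text
time_s: 39.1
tool_pos: [0.5205, -0.214, 0.1876]
tool_rot: [179.6, -0.3, 11.3]
force: [-3.6, 2.4, 14.1]
grip_width: 0.0004
```

```bash
python3 s.py
```

```text
[ 0.52051 -0.214    0.18758] [179.63  -0.32  11.26] [-3.59  2.44 14.06] [ 0.42  0.98 -0.04] (array([-0.    , -0.001 , -0.0014]), array([ 0.37, -0.32, -0.04]))
```

>>> carry_out(increments="0 -0.0008 -0.0007 0.0031 0 -0.1 0; 0 -0.0008 -0.0007 0.0032 0 -0.1 0; 0 -0.0008 -0.0006 0.0032 0 -0.1 0; 0 -0.0008 -0.0006 0.0032 0 -0.1 0")

```text
time_s: 39.6
tool_pos: [0.5203, -0.2134, 0.1875]
tool_rot: [179.1, -0.4, 11.2]
force: [-5.0, 0.6, 16.5]
grip_width: 0.0003
```

```bash
python3 s.py
```

```text
[ 0.52034 -0.21342  0.18753] [179.09  -0.36  11.22] [-5.03  0.61 16.52] [0.35 1.15 0.03] (array([ 0.0001, -0.0004, -0.0015]), array([ 0.91, -0.36, -0.08]))
```

Held at ~16 N; the key has stopped moving. Back off and check.

>>> carry_out(increments="0 -0.0005 -0.0003 0.0028 0 0 0; 0 -0.0005 -0.0002 0.0028 0 0 0; 0 0 0 0.001 0 0 0; 0 0 0 -0.002 0 0 0; 0 0 0 -0.01 0 0 0; 0 0 0 -0.03 0 0 0; 0 0 0 -0.03 0 0 0; 0 0 0.06 -0.01 0 0 0; 0 0 0.06 0 0 0 0; 0 0 0.06 0 0 0 0; 0 0 0 0 0 0 0")

```text
time_s: 40.98
tool_pos: [0.5565, -0.3922, 0.2784]
tool_rot: [178.7, -0.6, 11.4]
force: [-0.5, 0.5, -0.9]
grip_width: 0.0008
```

```bash
python3 - <<'E'
from look import *
import pickle
D={}
for n,x,y in(("scene",160,215),("top",335,155)):
    d=read_camera(n);crop(d["img"],x,y,40,40,10,f"pics/w_{n}.png");D[n]=d;cv2.imwrite(f"pics/fin_{n}.png",cv2.resize(d["img"],(640,480)))
cv2.imwrite("pics/w5.png",np.hstack([cv2.imread(f"pics/w_{n}.png") for n in("scene","top")]))
E
python3 kf.py kf4; python3 s2.py .2
```

```text
45 -1.6270888096391611 [-0.25 -1.92 50.07  0.26 -1.16]
50 -1.6244404471522005 [ 0.28 -1.72 51.65  2.21 -1.71]
55 -1.6178456682986946 [-0.79 -1.   51.77  3.43 -0.37]
60 -1.6081364476530902 [-0.23 -0.65 51.34  4.72 -0.23]
upright -1.6237460812111926 [-2.25268555 49.02606201]
41.175 [ 0.55895 -0.38381  0.2798 ] [178.88  -0.76  12.04] [ 0.04 -0.05 -0.58] [ 0.06  0.04 -0.  ] 0.0008
[-0.0025 -0.1769  0.0763] [ 1.02 -0.37  0.68]
```

View pics/w5.png

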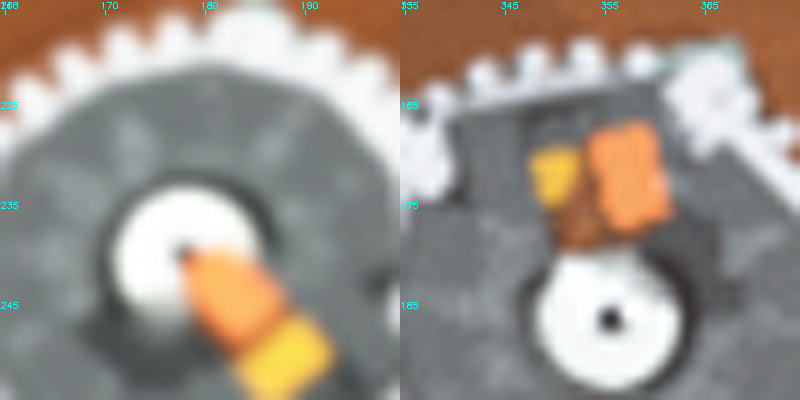

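View pics/fin_top.png

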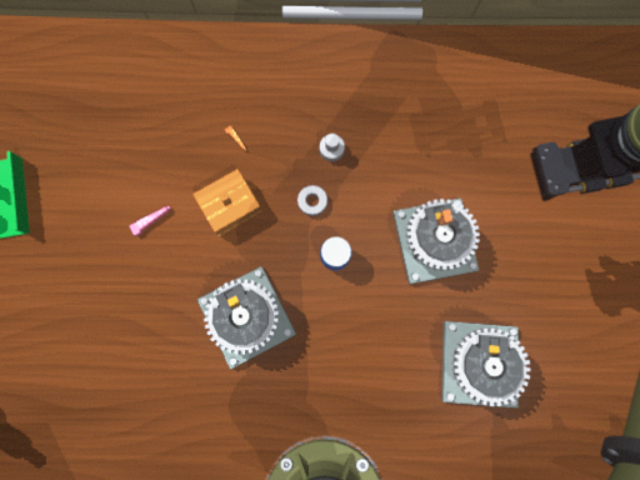

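>>> carry_out(increments="0.6 -0.001 -0.058 0 0.9 -0.3 0.6; 0.6 -0.001 -0.056 0 0 0 0; 0.6 0 -0.055 0.01 0 0 0; 0.6 -0.002 0 0.02 0 0 0; 0.6 0 0 0.015 0 0 0; 0.6 0 0 0 0 0 0")

```text
time_s: 41.92
tool_pos: [0.5205, -0.2038, 0.2345]
tool_rot: [179.6, -0.7, 12.3]
force: [0.0, -0.7, 0.8]
grip_width: 0.0491
```

```bash
python3 s2.py .169
```

```text
41.925 [ 0.52054 -0.20384  0.23447] [179.63  -0.66  12.26] [ 0.03 -0.69  0.75] [ 0.04  0.01 -0.04] 0.0491
[-0.0022  0.0082  0.0655] [ 0.26 -0.26  0.9 ]
```

>>> carry_out(increments="0.6 -0.002 0.0068 0.016 0.2 -0.2 0.8; 0.6 0 0 0.02 0 0 0; 0.6 0 0 0.015 0 0 0; 0.6 0 0 0.005 0 0 0")

```text
time_s: 42.42
tool_pos: [0.5213, -0.215, 0.1763]
tool_rot: [179.8, -0.5, 11.1]
force: [0.0, -0.4, -0.5]
grip_width: 0.0521
```

```bash
python3 s2.py .171
```

```text
42.425 [ 0.52126 -0.21499  0.17625] [179.77  -0.53  11.12] [ 0.   -0.45 -0.53] [ 0.03  0.04 -0.01] 0.0521
[ 0.0002 -0.0024  0.0052] [ 0.14 -0.13 -0.25]
```

>>> carry_out(increments="0.2 0 -0.0022 0.004 0.2 0 -0.2; 0 0 0 0 0 0 0; 0 0 0 0 0 0 0; 0 0 0 0 0 0 0; 0 0 0 0 0 0 0; 0 0 0 0 0 0 0; 0 0 0 0 0 0 0", force=45)

```text
time_s: 43.3
tool_pos: [0.5217, -0.2138, 0.1732]
tool_rot: [179.9, -0.6, 11.3]
force: [0.4, -0.6, -0.8]
grip_width: 0.0136
```

```bash
python3 s2.py .171
```

```text
43.3 [ 0.52173 -0.21384  0.17321] [179.86  -0.65  11.28] [ 0.37 -0.6  -0.84] [-0.06  0.    0.05] 0.0136
[-0.0005 -0.0014  0.0022] [ 0.04 -0.25 -0.08]
```

>>> carry_out(increments="0 0 0 0.001 0 0 0; 0 0 0 0.0015 0 0 0; 0 0 0 0.0017 0 0 0")

```text
time_s: 43.68
tool_pos: [0.5218, -0.2138, 0.1731]
tool_rot: [179.8, -0.6, 11.3]
force: [-4.7, 0.6, 10.8]
grip_width: 0.0138
```

>>> carry_out(increments="0 0 0 0 0 0 0; 0.5 0 0 0 0 0 0; 0.5 0 0 0 0 0 0; 0.5 0 0 0 0 0 0; 0.5 0 0 0 0 0 0; 0.5 0 0 -0.02 0 0 0; 0.5 0 0 -0.03 0 0 0; 0.5 0 0 -0.03 0 0 0; 0.5 0 0.06 0 0 0 0; 0.5 0 0.06 0 0 0 0; 0.5 0 0.04 0 0 0 0; 0.5 0 0 0 0 0 0")

```text
time_s: 45.18
tool_pos: [0.5542, -0.3733, 0.2558]
tool_rot: [179.8, -0.6, 11.5]
force: [-0.8, 0.4, 0.2]
grip_width: 0.0435
```

```bash
python3 - <<'E'
from look import *
for n,x,y in(("scene",160,215),("top",335,155)):
    d=read_camera(n);crop(d["img"],x,y,40,40,10,f"pics/w_{n}.png")
    cv2.imwrite(f"pics/fin2_{n}.png",cv2.resize(d["img"],(640,480)))
cv2.imwrite("pics/w6.png",np.hstack([cv2.imread(f"pics/w_{n}.png") for n in("scene","top")]))
E
python3 kf.py kf5
```

```text
45 -1.6282942375302583 [-0.27 -1.5  50.8  -0.07 -0.74]
50 -1.6254000983100365 [ 0.26 -1.08 52.1   1.37 -1.63]
55 -1.6198887722266124 [-4.000e-02 -5.700e-01  5.169e+01  2.860e+00 -9.400e-01]
60 -1.6261942253381259 [-0.38 -1.4  49.55  0.49  0.33]
upright -1.6287669081725735 [-1.48168945 50.32244873]
```

View pics/w6.png

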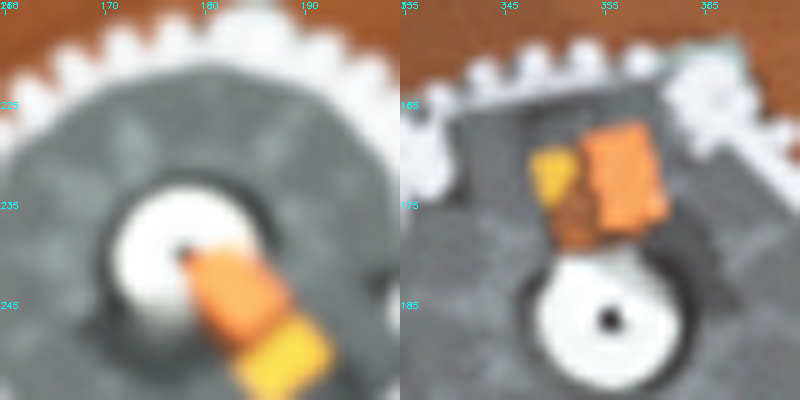

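View pics/fin2_scene.png

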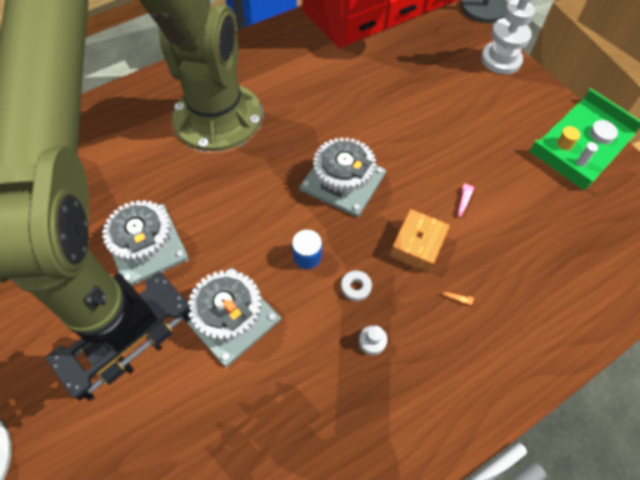

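Key upright and tight, the bystanders untouched, the robot clear. Handing in.

```bash
python3 -c "
from cell import *
print(sign_off());print(get_obs()['time_s'])"
```

```text
the job is handed in; nothing more can be done
None
the job is handed in; nothing more can be done
```

I put the copper key from the rack into the keyway of the farthest gear, thin end down and flat side to the shaft. I pushed it home on its head to about 15–16.7 N; no reading passed 20 N. It ended about 51 mm down and upright, and I handed in at roughly 45 s.

- **Tightness:** The key held an 11 N upward pull without moving. That was before the last push, and I did not repeat the pull. The last push peaked at 16.5 N with almost no further movement.
- **Liner play:** I saw no clear stretch of play being taken up. On release from the first insertion the key dropped about 8 mm on its own. It then tightened within about 1.5 mm of pushing.
- **Lean:** The first pushes tilted the key about 4–5° sideways. I straightened it with the jaws, pushed again, and it leaned back slightly. I straightened it once more, pressing down with about 11 N while holding it. I did not repeat the 15 N push on the head after that, to avoid tilting it again. The last camera fit gives about 0–1° of lean, uncertain by about 2°.
- **Side force:** The pushes carried 3–6 N sideways on the tool, which I could not fully remove.
- **Other objects:** The bearing, pinion, tin and look-alikes stand where they were in the last pictures, and the arm is clear of everything.

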